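Change the specimen on the photo turntable and clear the plaster chunks

TASK

First clear every loose plaster chunk off the bench and the black mat into the grey waste tub. Then let the drill core on the round photo turntable and the mounted ammonite on the square wooden rest change places: park one of them upright on the emptied black mat and let go of it, move the other over, then bring the parked one across, so that in the end the ammonite stands upright in the middle of the turntable and the core in the middle of the wooden rest. Set the specimens down gently, never tip them over, and leave the lens, jar and bottle where they are.

Things in the scene. Friction and masses are not known exactly. Their poses are not given: they have to be found in the camera images.
- core: grey stone drill core, an upright plain cylinder 54 mm in diameter and 95 mm high, about 0.5 kg; origin at the centre of its underside, z up its axis. Starts on the turntable.
- ammonite: mounted fossil: a reddish disc (80 mm in diameter, 26 mm thick) standing on edge on a dark wooden plinth 84 x 60 x 25 mm (x, y, z), about 0.4 kg. Origin at the centre of the plinth's underside, z up; the disc's axis is along y, its centre 62 mm and its top 102 mm above the origin, so it can be pinched from above across its 26 mm thickness (along y). Starts on the wooden rest.
- turntable: fixed round photo turntable, black with a white top, 150 mm in diameter, 22 mm high, does not turn; origin at the centre of its underside. Its place on the bench varies.
- turntable_top (a point): centre of the turntable's flat top, 22 mm above the bench
- rest: fixed square brown wooden specimen rest, 150 x 150 x 15 mm, origin at the centre of its underside. Its place on the bench varies.
- rest_top (a point): centre of the wooden rest's flat top, 15 mm above the bench
- mat: fixed square black rubber mat, 190 x 190 x 5 mm, origin at the centre of its underside; the free third spot, littered with chunks at first. Its place on the bench varies.
- mat_top (a point): centre of the mat's top, 5 mm above the bench
- tub: fixed grey open waste tub, outside 200 (x) x 160 (y) x 60 mm high, walls and floor 5 mm; origin at the centre of its underside
- lens: bystander: black camera lens standing upright, 72 mm in diameter, 90 mm high, origin at its underside
- jar: bystander: glass jar, 60 mm in diameter, 85 mm high, origin at its underside
- bottle: bystander: white bottle, 56 mm in diameter, 150 mm high, origin at its underside
- chunk1: pale plaster chunk, 60 x 34 x 26 mm (x, y, z), 0.06 kg, origin at its centre; starts flat on the mat; may be absent (None)
- chunk2: pale plaster chunk, 60 x 34 x 26 mm (x, y, z), 0.06 kg, origin at its centre; starts flat on the mat; may be absent (None)
- chunk3: pale plaster chunk, 60 x 34 x 26 mm (x, y, z), 0.06 kg, origin at its centre; starts flat on the mat; may be absent (None)
- chunk4: pale plaster chunk, 60 x 34 x 26 mm (x, y, z), 0.06 kg, origin at its centre; starts flat on the bench; may be absent (None)
- chunk5: pale plaster chunk, 60 x 34 x 26 mm (x, y, z), 0.06 kg, origin at its centre; starts flat on the bench; may be absent (None)
Mind the look-alikes: they are no part of the job. Leave any turquoise look-alike of the chunk5 alone.

How it is judged:
By the outcome, as a careful person would: the job done as asked, in the order asked, and still so for the second after the job is handed in, with the robot touching nothing.
Of chunk1, chunk2, chunk3, chunk4, chunk5 only 3 to 5 are there at a start; the rules pass over those that are not, and their reading is None.
At some moment in a run one of chunk1, chunk2, chunk3, chunk4, chunk5 may be knocked a few centimetres aside while the robot is not near it.
It also fails if it takes over 210 s, if anything falls off the work surface, if the arm or the gripper's body presses on something with over 40 N, if the wrist force passes 120 N, or if a joint passes its speed limit or range.

ROBOT

A 6-joint arm with a two-finger parallel gripper is mounted at the origin on the work surface. World frame = base frame: x ahead of the robot, y to its left, z up, the work surface at z = 0. Lengths are in mm, angles in rad, forces in N, time in s.
With the tool pointing down it reaches from about 350 to 775 mm from the base axis. Payload 7.3 kg.
Tool frame: the origin (TCP) lies at the very end of the fingers, on their centre line; the grasp point (between the pads) lies 19 mm behind it; z points along the fingers, y is the line along which they close (so a half turn about z gives the same grasp; the last joint's range is limited). The gripper opens to 92 mm and grips with 3 to 60 N. Pads are 19 mm wide; open, the fingers measure 130 mm over their backs; the gripper's body (75 mm by 190 mm) begins 47 mm behind the grasp point.
Start: joints at [-1.251, 0.342, 1.524, -0, 1.275, -0.146], TCP at [235.821, -469.077, 226.741] pointing down, gripper open.
Joint ranges: [-2.53, 2.53], [-0.77, 2.02], [0.04, 2.7], [-1, 4.14], [0.28, 2.66], [-3.11, 3.11]. Speed limits (rad/s): [2.57, 2.57, 3.14, 3.14, 3.14, 3.14].

INTERFACE

Orientations are given as [roll, pitch, yaw] about the fixed x, y, z axes, in that order (R = Rz(yaw) Ry(pitch) Rx(roll)).
In Python, from plant import bot gives the robot as it stands.
- The arm moves only by the tool send_rows, never from a script. Its argument "rows" is a list of rows, each an object of numbers: "x", "y", "z": the shift along the tool's x, y, z in units of 0.2 m (1.0 is 0.2 m); "ax", "ay", "az": the turn, a rotation vector about the tool's x, y, z in units of 60 degrees (1.0 is 60 degrees); "jaw": the opening, from -1 (shut) to 1 (fully open), so that 0 is half open. In form: [{"x": .., "y": .., "z": .., "ax": .., "ay": .., "az": .., "jaw": ..}, ...]. A call has exactly 10 rows; each row is the pose to reach, as a shift and turn from the pose commanded when the call began, along the tool's axes at that moment; what a row does not reach only later rows make up. A row lasts 1/8 s, in which the tool goes at most 62.5 mm and 10.7 degrees, less where a joint would pass 70% of its speed; a pose out of reach is approached as far as the arm can. A call with a number of a shift or a turn outside -1 to 1 is refused whole. A call with a gripper value outside its range is refused whole. The fingers move at their own pace and stop on an object; the grip force is fixed at half the most. Time passes only in rows, so rows that repeat a pose let the fingers close, or fill a call up. It gives the time, the measured TCP pose, the force, the opening and the grip force at its end, in the units of the state.
- bot.get_obs(): the state, without advancing time (a new reading comes with each control period).
- bot.capture(name): name is "side" or "top"; returns (picture, depth): 480x640x3 uint8, red, green, blue; 480x640 float32, mm along the optical axis (not along the pixel's ray), 0 where there is no reading.
- bot.camera_model(name): a dict with "vertical_fov" (degrees; the focal length in pixels is half the picture's height over the tangent of half this angle, whatever the lens; pixels are square), "cx", "cy" (the principal point, pixels), "k1" (the pictures are not rectified: a ray, as slopes to the right and down, at radius r is drawn at 1 + k1 r^2 times it, then the intrinsics apply), "R" (3x3) and "t" (3): a world point X has camera coordinates R X + t. Camera axes: x right, y down, z forward; pixel columns grow to the right and rows downward; lengths in mm; the calibration is good to about 2 mm. A picture is of the moment at which its call begins. camera_model takes no time and is no camera call.
- bot.close_job(): hands the job in; it is judged then, once.
The state is a dict: "time": time; "joint_positions": joint angles; "dq": joint speeds; "tau": joint torques, N m; "tool_pos": TCP position; "tcp_rot": TCP orientation; "contact_force": force on the tool from outside, world axes, zero at the start; "moment": the same for the moment, N m; "grip_width": finger opening in mm; "finger_force": force on a finger pad.
Only numpy, scipy, OpenCV 4.12 (cv2) and the standard library are available. Lean on these libraries where they do the work, as an engineer would, in place of code of your own. Each camera call takes 0.05 s, during which the arm holds its last target. There are 200 camera calls.

## Working session

There is one attempt and no reset: what is moved stays moved. The work goes in short steps, Python scripts to look and compute and a tool call to move; the robot and the scene stay as the last step left them, time stands still between calls to the robot, and variables do not carry over. Pictures are saved under pics/ and viewed, at most 14 in all, crops included, and the job is handed in when it is done.

Besides the shell and the picture viewer there is one more tool, called in YAML: its name, and indented under it one key for each argument. send_rows: Moves the arm, as the interface text tells. Its arguments: {"type":"object","properties":{"rows":{"type":"array","items":{"type":"object","properties":{"x":{"type":"number","minimum":-1,"maximum":1},"y":{"type":"number","minimum":-1,"maximum":1},"z":{"type":"number","minimum":-1,"maximum":1},"ax":{"type":"number","minimum":-1,"maximum":1},"ay":{"type":"number","minimum":-1,"maximum":1},"az":{"type":"number","minimum":-1,"maximum":1},"jaw":{"type":"number"}}}}},"required":["rows"]}

```bash
ls; mkdir -p pics; cat > h.py <<'E'
import numpy as np, cv2
from plant import bot
def cap(n):
    p,d=bot.capture(n); return p,d
def world(n,u,v,d=None,z=None):
    m=bot.camera_model(n); f=240/np.tan(np.radians(m["vertical_fov"])/2)
    K=np.array([[f,0,m["cx"]],[0,f,m["cy"]],[0,0,1]])
    pts=np.stack([np.atleast_1d(u),np.atleast_1d(v)],-1).astype(float).reshape(-1,1,2)
    s=cv2.undistortPoints(pts,K,np.array([m["k1"],0,0,0,0.])).reshape(-1,2)
    r=np.c_[s,np.ones(len(s))]; R=np.array(m["R"]);t=np.array(m["t"])
    if d is not None: return (r*np.atleast_1d(d)[:,None]-t)@R
    o=-R.T@t; w=r@R
    return o+w*((z-o[2])/w[:,2])[:,None]
def save(n,p): cv2.imwrite("pics/"+n+".png",p[...,::-1])
E
python3 - <<'E'
from h import *
for n in("top","side"):
    p,d=cap(n); save(n+"0",p); np.savez("pics/%s0.npz"%n,p=p,d=d)
    m=bot.camera_model(n); print(n,{k:(np.round(v,3).tolist()) for k,v in m.items()})
print(bot.get_obs())
E
```

```text
pics
top {'vertical_fov': 43.344, 'cx': 327.338, 'cy': 239.744, 'k1': -0.021, 'R': [[0.03, -0.999, 0.025], [-0.983, -0.034, -0.181], [0.181, -0.02, -0.983]], 't': [-10.953, 552.914, 1221.236]}
side {'vertical_fov': 51.312, 'cx': 317.411, 'cy': 227.994, 'k1': -0.131, 'R': [[-0.883, -0.47, -0.013], [-0.27, 0.529, -0.804], [0.385, -0.706, -0.594]], 't': [515.752, 185.677, 943.172]}
{'time': 0.1, 'joint_positions': array([-1.25102867e+00,  3.42681419e-01,  1.52491995e+00, -8.27392659e-08,
        1.27539996e+00, -1.45978928e-01]), 'dq': array([-5.72075830e-04, -3.03420195e-03, -2.46273221e-03, -2.18473815e-04,
       -8.73654732e-04, -8.60791247e-05]), 'tau': array([ 2.23964758e-03, -4.32001412e+01, -2.44694513e+01,  7.19201867e-02,
        5.26349153e-02, -3.09367022e-05]), 'tool_pos': array([ 235.6867754 , -468.71752427,  226.10027136]), 'tcp_rot': array([-3.14019895e+00, -2.04828980e-04,  4.65746465e-01]), 'contact_force': array([-0.14921855, -0.43770591, -1.02402337]), 'moment': array([ 0.01862595,  0.00160314, -0.01263944]), 'finger_force': 0.0, 'grip_width': 91.65909051469608}
```

View pics/top0.png

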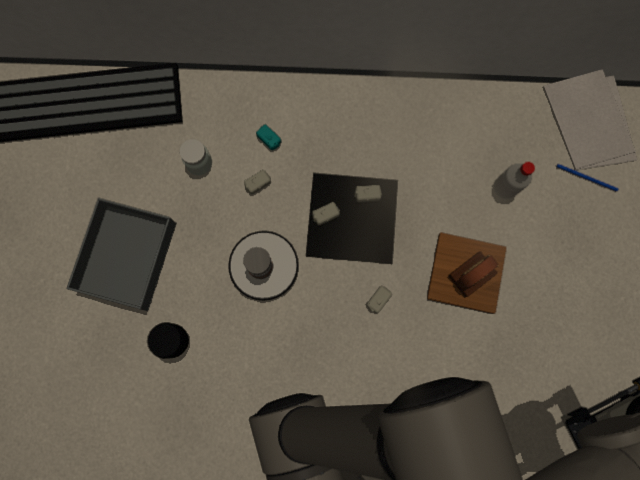

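View pics/side0.png

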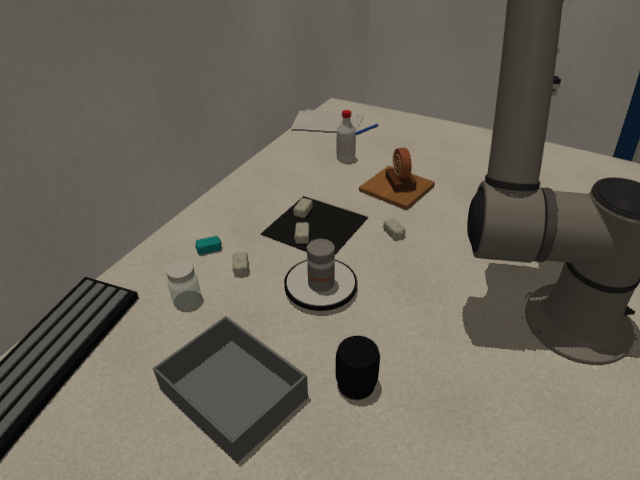

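Top view: the candidate chunks are at (325,213) and (368,193) on the mat, and (258,181) and (379,299) on the bench. Look-alikes are the turquoise block at (268,137), which I leave alone, and the pale jar (195,155). The core is at (258,263) on the turntable, the ammonite at (474,272) on the rest, and the tub at (122,255). The side view shows the same four pale chunks.

```bash
cat >> h.py <<'E'
def cloud(n,p=None,d=None):
    if p is None: p,d=cap(n)
    v,u=np.mgrid[:480,:640]; X=world(n,u.ravel(),v.ravel(),d=d.ravel()).reshape(480,640,3)
    X[d<=0]=np.nan
    return p,X
def rect(P):
    (c,s,a)=cv2.minAreaRect(P[:,:2].astype(np.float32))
    if s[0]<s[1]: s=s[::-1]; a+=90
    return np.round(c,1),np.round(s,1),round((a+90)%180-90,1)  # centre, size(long,short), long axis angle
def box(X,x,y,r,zlo,zhi):
    m=(abs(X[...,0]-x)<r)&(abs(X[...,1]-y)<r)&(X[...,2]>zlo)&(X[...,2]<zhi); return m
def near(X,u,v,r,zlo,zhi):
    m=np.zeros(X.shape[:2],bool); m[v-r:v+r,u-r:u+r]=1
    return m&(X[...,2]>zlo)&(X[...,2]<zhi)
E
python3 - <<'E'
from h import *
z=np.load("pics/top0.npz"); p,X=cloud("top",z["p"],z["d"])
def show(n,m):
    P=X[m]; print(n,m.sum(),rect(P),"z",np.round(np.percentile(P[:,2],[5,50,95]),1))
print("bench z",np.round(X[[100,330,220,200],[300,330,420,230]],1).tolist(), "mat",X[240,350])
for n,u,v,lo in(("c_mat1",325,213,20),("c_mat2",368,193,20),("c_b1",258,181,14),("c_b2",379,299,14),("turq",268,137,14)):
    show(n,near(X,u,v,18,lo,45))
show("coretop",near(X,258,255,22,100,135)); show("core mid",near(X,258,263,25,40,135))
show("ttable",near(X,264,265,42,12,34)); show("rest",near(X,467,273,50,8,22))
show("plinth",near(X,474,272,32,30,48)); show("disc",near(X,474,272,35,60,130)); 
show("tub",near(X,122,255,62,50,75));show("tubin",near(X,122,255,30,-5,20))
show("lens",near(X,168,338,30,75,105));show("jar",near(X,193,152,25,70,105));show("bottle",near(X,522,172,25,60,170))
hsv=cv2.cvtColor(p,cv2.COLOR_RGB2HSV); m=np.zeros((480,640),np.uint8)
m[165:270,300:405]=p[165:270,300:405].max(-1)<45
show("mat",m>0)
c=p[120:320,210:510]; save("crop0",cv2.resize(c,None,fx=2.6,fy=2.6,interpolation=cv2.INTER_CUBIC))
E
```

```text
bench z [[882.9, 77.6, 5.0], [366.7, -5.7, 3.7], [612.7, -197.3, 4.6], [644.4, 223.5, -1.0]] mat [nan nan nan]
c_mat1 379 (array([616.9,  11.6]), array([59.3, 34.4]), -64.1) z [24.3 30.9 35.5]
c_mat2 374 (array([665.5, -78.6]), array([59.9, 34. ]), -81.5) z [23.3 31.3 36.1]
c_b1 381 (array([684.2, 164.3]), array([58.5, 33.9]), -55.9) z [18.2 25.7 30.4]
c_b2 398 (array([ 435.2, -107.5]), array([59.3, 33. ]), -36.3) z [20.2 26.2 30.9]
turq 363 (array([788.1, 143.9]), array([57.7, 33.4]), 45.4) z [18.5 26.  30.8]
coretop 597 (array([495.2, 146.5]), array([53.1, 51.6]), 47.3) z [112.9 117.9 121.4]
core mid 704 (array([494.8, 146.9]), array([53.1, 52.5]), 46.8) z [ 61.  117.4 121.2]
ttable 3131 (array([499.3, 141.2]), array([149.4, 148.4]), 38.0) z [19.1 23.4 27.9]
rest 3506 (array([ 503.1, -304.5]), array([208.3, 208.2]), 87.1) z [11.4 16.2 20.3]
plinth 633 (array([ 493.3, -305.3]), array([85. , 60.3]), -51.4) z [35.5 40.9 45.1]
disc 585 (array([ 492.5, -304.2]), array([79.2, 29.6]), -51.1) z [ 79.2 110.5 119.6]
tub 1132 (array([511. , 438.3]), array([200.8, 162.4]), -13.5) z [51.8 59.4 63.8]
tubin 3460 (array([514.4, 448.8]), array([130.9, 130.4]), -88.2) z [ 1.4  5.7 10.3]
lens 1041 (array([334.7, 322.8]), array([70.6, 67.8]), 25.5) z [80.8 90.2 94.4]
jar 532 (array([726.5, 296.9]), array([52.3, 51.9]), -77.4) z [77.6 85.2 89.5]
bottle 768 (array([ 694.3, -386.1]), array([56.1, 51.5]), 44.7) z [ 67.6 105.  152.1]
mat 5911 (array([610.6, -46.8]), array([187.9, 184.3]), -4.5) z [nan nan nan]
```

View pics/crop0.png

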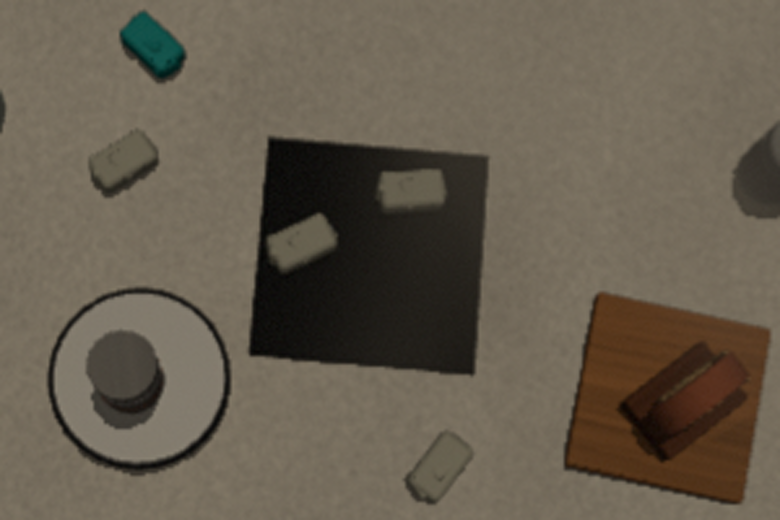

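The crop confirms four pale chunks with the right shape, plus the turquoise one to skip. Next I'll write the planner and measure the rest and mat centres.

```bash
cat >> h.py <<'E'
from scipy.spatial.transform import Rotation as Ro
def chunks(n="top"):
    p,X=cloud(n); hsv=cv2.cvtColor(p,cv2.COLOR_RGB2HSV)
    m=((X[...,2]>14)&(X[...,2]<45)&(X[...,0]>250)&(hsv[...,1]<90)).astype(np.uint8)
    k,l,s,c=cv2.connectedComponentsWithStats(m)
    for i in range(1,k):
        if 150<s[i,4]<700:
            P=X[l==i]; r=rect(P); print(n,"chunk?",s[i,4],c[i].round(),*r,"z",np.percentile(P[:,2],50).round(1))
    return p,X
def plan(*wps):
    """wps: (x,y,z,yaw_deg) -> total shift/turn of each successive call"""
    o=bot.get_obs(); print("t",round(o["time"],2),"tcp",o["tool_pos"].round(1),np.degrees(o["tcp_rot"]).round(1),"w",round(o["grip_width"],1),"ff",round(o["finger_force"],1),"F",o["contact_force"].round(1))
    T=np.array(o["tool_pos"]);R=Ro.from_euler("xyz",o["tcp_rot"])
    for x,y,z,w in wps:
        s=np.round(R.inv().apply(np.array([x,y,z])-T)/200,3)
        G=Ro.from_euler("xyz",[180,0,w],degrees=True); a=np.round(np.degrees((R.inv()*G).as_rotvec())/60,2)
        print("->",(x,y,z,w),"x %g y %g z %g | az %g (ax %g ay %g)"%(*s,a[2],a[0],a[1]), "BIG" if max(abs(s).max(),abs(a).max())>1 else "")
        T=T+R.apply(s*200); R=R*Ro.from_rotvec(np.radians(a*60))
E
python3 - <<'E'
from h import *
z=np.load("pics/top0.npz"); p,X=cloud("top",z["p"],z["d"])
hsv=cv2.cvtColor(p,cv2.COLOR_RGB2HSV)
def poly(n,m,zz):
    c=max(cv2.findContours(m.astype(np.uint8),cv2.RETR_EXTERNAL,cv2.CHAIN_APPROX_NONE)[0],key=cv2.contourArea).reshape(-1,2)
    W=world("top",c[:,0],c[:,1],z=zz); print(n,rect(W))
m=np.zeros((480,640),bool); m[225:320,420:515]=1
poly("rest",m&(hsv[...,1]>100),15)
m[:]=0; m[165:270,300:405]=1; poly("mat",m&(p.max(-1)<48),5)
plan((400,-300,230,80),(560,-120,230,116),(617,12,120,116),(617,12,8,116))
E
```

```text
rest (array([ 498.4, -296.5]), array([150.3, 149.8]), -10.7)
mat (array([612.4, -45.9]), array([189., 188.]), -3.0)
t 0.1 tcp [ 235.7 -468.7  226.1] [-179.9   -0.    26.7] w 91.7 ff 0.0 F [-0.1 -0.4 -1. ]
-> (400, -300, 230, 80) x 1.113 y -0.385 z -0.019 | az -0.89 (ax -0 ay -0) BIG
-> (560, -120, 230, 116) x 1.024 y 0.633 z 0.001 | az -0.6 (ax -0 ay -0) BIG
-> (617, 12, 120, 116) x 0.467 y 0.546 z 0.551 | az 0 (ax 0 ay -0) 
-> (617, 12, 8, 116) x -0.001 y 0 z 0.56 | az 0 (ax 0 ay -0)
```

send_rows:
  rows:
    - {"x": 0.98, "y": -0.3, "az": -0.9, "jaw": 0.52}
    - {"x": 0.98, "y": -0.3, "az": -0.9, "jaw": 0.52}
    - {"x": 0.98, "y": -0.3, "az": -0.9, "jaw": 0.52}
    - {"x": 0.98, "y": -0.3, "az": -0.9, "jaw": 0.52}
    - {"x": 0.98, "y": -0.3, "az": -0.9, "jaw": 0.52}
    - {"x": 0.98, "y": -0.3, "az": -0.9, "jaw": 0.52}
    - {"x": 0.98, "y": -0.3, "az": -0.9, "jaw": 0.52}
    - {"x": 0.98, "y": -0.3, "az": -0.9, "jaw": 0.52}
    - {"x": 0.98, "y": -0.3, "az": -0.9, "jaw": 0.52}
    - {"x": 0.98, "y": -0.3, "az": -0.9, "jaw": 0.52}

```text
schema error: expected keys x, y, z, ax, ay, az, jaw
```

```bash
python3 -c "
from h import *
plan((530,-130,225,116),(617,12,120,116),(617,12,8,116))"
```

```text
t 0.1 tcp [ 235.7 -468.7  226.1] [-179.9   -0.    26.7] w 91.7 ff 0.0 F [-0.1 -0.4 -1. ]
-> (530, -130, 225, 116) x 2.075 y -0.852 z 0.007 | az -1.49 (ax -0 ay -0) BIG
-> (617, 12, 120, 116) x 0.446 y 0.703 z 0.526 | az 0 (ax 0 ay -0) 
-> (617, 12, 8, 116) x -0.001 y 0 z 0.56 | az 0 (ax 0 ay -0)
```

send_rows:
  rows:
    - {"x": 0.98, "y": -0.3, "z": 0, "ax": 0, "ay": 0, "az": -0.9, "jaw": 0.52}
    - {"x": 0.98, "y": -0.3, "z": 0, "ax": 0, "ay": 0, "az": -0.9, "jaw": 0.52}
    - {"x": 0.98, "y": -0.3, "z": 0, "ax": 0, "ay": 0, "az": -0.9, "jaw": 0.52}
    - {"x": 0.98, "y": -0.3, "z": 0, "ax": 0, "ay": 0, "az": -0.9, "jaw": 0.52}
    - {"x": 0.98, "y": -0.3, "z": 0, "ax": 0, "ay": 0, "az": -0.9, "jaw": 0.52}
    - {"x": 0.98, "y": -0.3, "z": 0, "ax": 0, "ay": 0, "az": -0.9, "jaw": 0.52}
    - {"x": 0.98, "y": -0.3, "z": 0, "ax": 0, "ay": 0, "az": -0.9, "jaw": 0.52}
    - {"x": 0.98, "y": -0.3, "z": 0, "ax": 0, "ay": 0, "az": -0.9, "jaw": 0.52}
    - {"x": 0.98, "y": -0.3, "z": 0, "ax": 0, "ay": 0, "az": -0.9, "jaw": 0.52}
    - {"x": 0.98, "y": -0.3, "z": 0, "ax": 0, "ay": 0, "az": -0.9, "jaw": 0.52}

```text
time: 1.35
tool_pos: [383.9, -327.5, 226.7]
tcp_rot: [3.142, 0.0, 1.407]
contact_force: [-1.0, -0.3, -0.6]
grip_width: 69.9
finger_force: 0.0
```

```bash
python3 -c "
from h import *
plan((530,-150,225,116),(617,12,120,116),(617,12,8,116))"
```

```text
t 1.35 tcp [ 383.9 -327.5  226.7] [180.    0.   80.6] w 69.9 ff 0.0 F [-1.  -0.3 -0.6]
-> (530, -150, 225, 116) x 0.995 y 0.577 z 0.009 | az -0.59 (ax 0 ay 0) 
-> (617, 12, 120, 116) x 0.537 y 0.746 z 0.525 | az 0 (ax -0 ay 0) 
-> (617, 12, 8, 116) x -0 y -0 z 0.56 | az 0 (ax -0 ay 0)
```

send_rows:
  rows:
    - {"x": 1, "y": 0.58, "z": 0, "ax": 0, "ay": 0, "az": -0.59, "jaw": 0.52}
    - {"x": 1, "y": 0.58, "z": 0, "ax": 0, "ay": 0, "az": -0.59, "jaw": 0.52}
    - {"x": 1, "y": 0.58, "z": 0, "ax": 0, "ay": 0, "az": -0.59, "jaw": 0.52}
    - {"x": 1, "y": 0.58, "z": 0, "ax": 0, "ay": 0, "az": -0.59, "jaw": 0.52}
    - {"x": 1, "y": 0.58, "z": 0, "ax": 0, "ay": 0, "az": -0.59, "jaw": 0.52}
    - {"x": 1, "y": 0.58, "z": 0, "ax": 0, "ay": 0, "az": -0.59, "jaw": 0.52}
    - {"x": 1, "y": 0.58, "z": 0, "ax": 0, "ay": 0, "az": -0.59, "jaw": 0.52}
    - {"x": 1, "y": 0.58, "z": 0, "ax": 0, "ay": 0, "az": -0.59, "jaw": 0.52}
    - {"x": 1, "y": 0.58, "z": 0, "ax": 0, "ay": 0, "az": -0.59, "jaw": 0.52}
    - {"x": 1, "y": 0.58, "z": 0, "ax": 0, "ay": 0, "az": -0.59, "jaw": 0.52}

```text
time: 2.6
tool_pos: [530.7, -149.1, 226.8]
tcp_rot: [3.142, 0.0, 2.026]
contact_force: [0.0, 0.3, -0.2]
grip_width: 69.8
finger_force: 0.0
```

```bash
python3 -c "
from h import *
p,X=chunks('top'); chunks('side'); save('t1',p)
plan((617,12,100,116),(617,12,8,116))"
```

```text
top chunk? 381 [257. 181.] [684.  163.9] [59.2 33.6] -55.2 z 25.4
top chunk? 397 [368. 193.] [664.9 -79.1] [59.3 33.2] -81.6 z 30.9
top chunk? 659 [ 99. 239.] [555.7 479.2] [239.4 115.6] -50.3 z 29.6
top chunk? 398 [326. 213.] [616.5  11.9] [60.2 33.7] -64.3 z 30.8
top chunk? 384 [158. 266.] [492.  361.5] [198.3   4.1] -13.5 z 29.6
side chunk? 589 [445.  25.] [  858.6 -1978.8] [591.6  58.2] -0.0 z 29.4
side chunk? 177 [346. 153.] [ 689.8 -372.9] [56.4 34.1] 23.9 z 29.4
side chunk? 240 [303. 207.] [664.6 -74.5] [59.9 34. ] -86.0 z 29.6
side chunk? 253 [395. 227.] [ 434.  -102.5] [56.7 32.7] -35.9 z 25.3
side chunk? 274 [302. 232.] [616.4  16.2] [56.4 33.5] -63.5 z 31.5
side chunk? 300 [240. 262.] [684.9 168.1] [56.8 32.9] -56.5 z 26.7
side chunk? 340 [186. 297.] [716.5 311. ] [59.9 32.1] 45.2 z 30.5
side chunk? 330 [356. 387.] [326.7 347.6] [67.9 28. ] 23.8 z 33.4
t 2.7 tcp [ 530.8 -148.9  226.8] [180.    0.  116.1] w 70.0 ff 0.0 F [ 0.4 -0.7 -0.4]
-> (617, 12, 100, 116) x 0.533 y 0.741 z 0.634 | az 0 (ax 0 ay 0) 
-> (617, 12, 8, 116) x 0.001 y -0 z 0.46 | az 0 (ax 0 ay 0)
```

send_rows:
  rows:
    - {"x": 0.53, "y": 0.74, "z": 0.63, "ax": 0, "ay": 0, "az": 0, "jaw": 0.52}
    - {"x": 0.53, "y": 0.74, "z": 0.63, "ax": 0, "ay": 0, "az": 0, "jaw": 0.52}
    - {"x": 0.53, "y": 0.74, "z": 0.63, "ax": 0, "ay": 0, "az": 0, "jaw": 0.52}
    - {"x": 0.53, "y": 0.74, "z": 0.63, "ax": 0, "ay": 0, "az": 0, "jaw": 0.52}
    - {"x": 0.53, "y": 0.74, "z": 0.63, "ax": 0, "ay": 0, "az": 0, "jaw": 0.52}
    - {"x": 0.53, "y": 0.74, "z": 0.63, "ax": 0, "ay": 0, "az": 0, "jaw": 0.52}
    - {"x": 0.53, "y": 0.74, "z": 0.63, "ax": 0, "ay": 0, "az": 0, "jaw": 0.52}
    - {"x": 0.53, "y": 0.74, "z": 0.63, "ax": 0, "ay": 0, "az": 0, "jaw": 0.52}
    - {"x": 0.53, "y": 0.74, "z": 0.63, "ax": 0, "ay": 0, "az": 0, "jaw": 0.52}
    - {"x": 0.53, "y": 0.74, "z": 0.63, "ax": 0, "ay": 0, "az": 0, "jaw": 0.52}

```text
time: 3.95
tool_pos: [617.1, 11.2, 100.9]
tcp_rot: [3.141, 0.0, 2.026]
contact_force: [0.3, -0.2, -0.8]
grip_width: 70.0
finger_force: 0.0
```

send_rows:
  rows:
    - {"x": 0, "y": 0, "z": 0.12, "ax": 0, "ay": 0, "az": 0, "jaw": 0.52}
    - {"x": 0, "y": 0, "z": 0.26, "ax": 0, "ay": 0, "az": 0, "jaw": 0.52}
    - {"x": 0, "y": 0, "z": 0.38, "ax": 0, "ay": 0, "az": 0, "jaw": 0.52}
    - {"x": 0, "y": 0, "z": 0.46, "ax": 0, "ay": 0, "az": 0, "jaw": 0.52}
    - {"x": 0, "y": 0, "z": 0.46, "ax": 0, "ay": 0, "az": 0, "jaw": -1}
    - {"x": 0, "y": 0, "z": 0.46, "ax": 0, "ay": 0, "az": 0, "jaw": -1}
    - {"x": 0, "y": 0, "z": 0.46, "ax": 0, "ay": 0, "az": 0, "jaw": -1}
    - {"x": 0, "y": 0, "z": 0.46, "ax": 0, "ay": 0, "az": 0, "jaw": -1}
    - {"x": 0, "y": 0, "z": 0.46, "ax": 0, "ay": 0, "az": 0, "jaw": -1}
    - {"x": 0, "y": 0, "z": 0.46, "ax": 0, "ay": 0, "az": 0, "jaw": -1}

```text
time: 5.2
tool_pos: [617.6, 11.4, 9.5]
tcp_rot: [3.14, 0.001, 2.026]
contact_force: [-0.8, -0.1, 6.2]
grip_width: 34.2
finger_force: 29.9
```

```bash
python3 -c "
from h import *
plan((600,60,190,116),(550,240,190,116),(526,400,190,116),(490,443,50,116))"
```

```text
t 5.2 tcp [617.6  11.4   9.5] [179.9   0.  116.1] w 34.2 ff 29.9 F [-0.8 -0.1  6.2]
-> (600, 60, 190, 116) x 0.256 y 0.029 z -0.903 | az 0 (ax 0 ay 0) 
-> (550, 240, 190, 116) x 0.919 y 0.171 z -0 | az 0 (ax 0 ay 0) 
-> (526, 400, 190, 116) x 0.771 y 0.244 z -0.001 | az 0 (ax 0 ay 0) 
-> (490, 443, 50, 116) x 0.273 y -0.068 z 0.7 | az 0 (ax 0 ay 0)
```

send_rows:
  rows:
    - {"x": 0, "y": 0, "z": -0.15, "ax": 0, "ay": 0, "az": 0, "jaw": -1}
    - {"x": 0, "y": 0, "z": -0.4, "ax": 0, "ay": 0, "az": 0, "jaw": -1}
    - {"x": 0, "y": 0, "z": -0.7, "ax": 0, "ay": 0, "az": 0, "jaw": -1}
    - {"x": 0.1, "y": 0, "z": -0.9, "ax": 0, "ay": 0, "az": 0, "jaw": -1}
    - {"x": 0.3, "y": 0.05, "z": -0.9, "ax": 0, "ay": 0, "az": 0, "jaw": -1}
    - {"x": 0.55, "y": 0.1, "z": -0.9, "ax": 0, "ay": 0, "az": 0, "jaw": -1}
    - {"x": 0.8, "y": 0.15, "z": -0.9, "ax": 0, "ay": 0, "az": 0, "jaw": -1}
    - {"x": 1, "y": 0.15, "z": -0.9, "ax": 0, "ay": 0, "az": 0, "jaw": -1}
    - {"x": 1, "y": 0.15, "z": -0.9, "ax": 0, "ay": 0, "az": 0, "jaw": -1}
    - {"x": 1, "y": 0.15, "z": -0.9, "ax": 0, "ay": 0, "az": 0, "jaw": -1}

```text
time: 6.45
tool_pos: [556.2, 203.9, 188.4]
tcp_rot: [-3.141, 0.0, 2.026]
contact_force: [0.1, -0.3, -0.6]
grip_width: 33.9
finger_force: 29.9
```

send_rows:
  rows:
    - {"x": 0.15, "y": 0.05, "z": 0, "ax": 0, "ay": 0, "az": 0, "jaw": -1}
    - {"x": 0.4, "y": 0.1, "z": 0, "ax": 0, "ay": 0, "az": 0, "jaw": -1}
    - {"x": 0.7, "y": 0.15, "z": 0, "ax": 0, "ay": 0, "az": 0, "jaw": -1}
    - {"x": 0.9, "y": 0.2, "z": 0, "ax": 0, "ay": 0, "az": 0, "jaw": -1}
    - {"x": 1, "y": 0.2, "z": 0, "ax": 0, "ay": 0, "az": 0, "jaw": -1}
    - {"x": 1, "y": 0.2, "z": 0, "ax": 0, "ay": 0, "az": 0, "jaw": -1}
    - {"x": 1, "y": 0.2, "z": 0, "ax": 0, "ay": 0, "az": 0, "jaw": -1}
    - {"x": 1, "y": 0.2, "z": 0, "ax": 0, "ay": 0, "az": 0, "jaw": -1}
    - {"x": 1, "y": 0.2, "z": 0, "ax": 0, "ay": 0, "az": 0, "jaw": -1}
    - {"x": 1, "y": 0.2, "z": 0, "ax": 0, "ay": 0, "az": 0, "jaw": -1}

```text
time: 7.7
tool_pos: [504.4, 401.1, 188.8]
tcp_rot: [3.141, 0.0, 2.026]
contact_force: [0.7, -0.4, -1.5]
grip_width: 33.6
finger_force: 29.9
```

```bash
python3 -c "
from h import *
plan((490,443,40,116))"
```

```text
t 7.7 tcp [504.4 401.1 188.8] [180.    0.  116.1] w 33.6 ff 29.9 F [ 0.7 -0.4 -1.5]
-> (490, 443, 40, 116) x 0.22 y 0.028 z 0.744 | az 0 (ax 0 ay 0)
```

send_rows:
  rows:
    - {"x": 0.1, "y": 0.03, "z": 0.2, "ax": 0, "ay": 0, "az": 0, "jaw": -1}
    - {"x": 0.22, "y": 0.03, "z": 0.45, "ax": 0, "ay": 0, "az": 0, "jaw": -1}
    - {"x": 0.22, "y": 0.03, "z": 0.65, "ax": 0, "ay": 0, "az": 0, "jaw": -1}
    - {"x": 0.22, "y": 0.03, "z": 0.74, "ax": 0, "ay": 0, "az": 0, "jaw": -1}
    - {"x": 0.22, "y": 0.03, "z": 0.74, "ax": 0, "ay": 0, "az": 0, "jaw": 0.1}
    - {"x": 0.22, "y": 0.03, "z": 0.74, "ax": 0, "ay": 0, "az": 0, "jaw": 0.1}
    - {"x": 0.22, "y": 0.03, "z": 0.74, "ax": 0, "ay": 0, "az": 0, "jaw": 0.1}
    - {"x": 0.22, "y": 0.03, "z": 0.5, "ax": 0, "ay": 0, "az": 0, "jaw": 0.1}
    - {"x": 0.22, "y": 0.03, "z": 0.25, "ax": 0, "ay": 0, "az": 0, "jaw": 0.1}
    - {"x": 0.22, "y": 0.03, "z": 0, "ax": 0, "ay": 0, "az": 0, "jaw": 0.1}

```text
time: 8.95
tool_pos: [490.3, 443.6, 191.7]
tcp_rot: [3.14, -0.0, 2.026]
contact_force: [0.5, 1.0, 0.8]
grip_width: 50.3
finger_force: 0.0
```

send_rows:
  rows:
    - {"x": -1, "y": -0.1, "z": 0, "ax": 0, "ay": 0, "az": 0, "jaw": 0.5}
    - {"x": -1, "y": -0.1, "z": 0, "ax": 0, "ay": 0, "az": 0, "jaw": 0.5}
    - {"x": -1, "y": -0.1, "z": 0, "ax": 0, "ay": 0, "az": 0, "jaw": 0.5}
    - {"x": -1, "y": -0.1, "z": 0, "ax": 0, "ay": 0, "az": 0, "jaw": 0.5}
    - {"x": -1, "y": -0.1, "z": 0, "ax": 0, "ay": 0, "az": 0, "jaw": 0.5}
    - {"x": -1, "y": -0.1, "z": 0, "ax": 0, "ay": 0, "az": 0, "jaw": 0.5}
    - {"x": -1, "y": -0.1, "z": 0, "ax": 0, "ay": 0, "az": 0, "jaw": 0.5}
    - {"x": -1, "y": -0.1, "z": 0, "ax": 0, "ay": 0, "az": 0, "jaw": 0.5}
    - {"x": -1, "y": -0.1, "z": 0, "ax": 0, "ay": 0, "az": 0, "jaw": 0.5}
    - {"x": -1, "y": -0.1, "z": 0, "ax": 0, "ay": 0, "az": 0, "jaw": 0.5}

```text
time: 10.2
tool_pos: [560.0, 255.4, 188.6]
tcp_rot: [-3.141, 0.0, 2.026]
contact_force: [0.3, -0.6, 0.1]
grip_width: 68.8
finger_force: 0.0
```

```bash
python3 -c "
from h import *
p,X=chunks(); save('t2',p)
plan((640,80,188,98.5),(665,-79,100,98.5),(665,-79,7,98.5))"
```

```text
top chunk? 379 [257. 181.] [684.8 164.2] [60.  34.2] -53.8 z 25.7
top chunk? 395 [368. 193.] [665.4 -79.2] [60.3 33.3] -82.4 z 30.8
top chunk? 549 [ 90. 245.] [529.  510.3] [191.7  20.7] -18.5 z 30.0
top chunk? 400 [379. 299.] [ 434.7 -106.9] [59.5 32.8] -35.4 z 26.4
t 10.25 tcp [560.1 255.3 188.6] [-180.     0.   116.1] w 69.1 ff 0.0 F [ 0.4 -0.1 -0.1]
-> (640, 80, 188, 98.5) x -0.963 y -0.027 z 0.003 | az 0.29 (ax -0 ay 0) 
-> (665, -79, 100, 98.5) x -0.805 y 0.004 z 0.44 | az 0 (ax -0 ay 0) 
-> (665, -79, 7, 98.5) x 0 y -0 z 0.465 | az 0 (ax -0 ay 0)
```

View pics/t2.png

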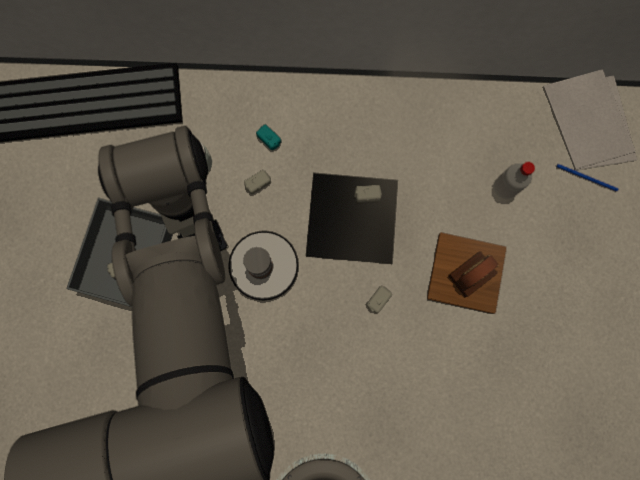

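The first chunk is in the tub near (112,268), and three pale chunks remain at (257,181), (368,193) and (379,299). There's nothing hidden in the area the arm covered before.

send_rows:
  rows:
    - {"x": -0.96, "y": -0.03, "z": 0, "ax": 0, "ay": 0, "az": 0.29, "jaw": 0.5}
    - {"x": -0.96, "y": -0.03, "z": 0, "ax": 0, "ay": 0, "az": 0.29, "jaw": 0.5}
    - {"x": -0.96, "y": -0.03, "z": 0, "ax": 0, "ay": 0, "az": 0.29, "jaw": 0.5}
    - {"x": -0.96, "y": -0.03, "z": 0, "ax": 0, "ay": 0, "az": 0.29, "jaw": 0.5}
    - {"x": -0.96, "y": -0.03, "z": 0, "ax": 0, "ay": 0, "az": 0.29, "jaw": 0.5}
    - {"x": -0.96, "y": -0.03, "z": 0, "ax": 0, "ay": 0, "az": 0.29, "jaw": 0.5}
    - {"x": -0.96, "y": -0.03, "z": 0, "ax": 0, "ay": 0, "az": 0.29, "jaw": 0.5}
    - {"x": -0.96, "y": -0.03, "z": 0, "ax": 0, "ay": 0, "az": 0.29, "jaw": 0.5}
    - {"x": -0.96, "y": -0.03, "z": 0, "ax": 0, "ay": 0, "az": 0.29, "jaw": 0.5}
    - {"x": -0.96, "y": -0.03, "z": 0, "ax": 0, "ay": 0, "az": 0.29, "jaw": 0.5}

```text
time: 11.5
tool_pos: [639.2, 80.3, 188.7]
tcp_rot: [3.141, 0.0, 1.723]
contact_force: [0.5, 0.7, -0.0]
grip_width: 68.6
finger_force: 0.0
```

send_rows:
  rows:
    - {"x": -0.8, "y": 0, "z": 0.3, "ax": 0, "ay": 0, "az": 0, "jaw": 0.5}
    - {"x": -0.8, "y": 0, "z": 0.3, "ax": 0, "ay": 0, "az": 0, "jaw": 0.5}
    - {"x": -0.8, "y": 0, "z": 0.3, "ax": 0, "ay": 0, "az": 0, "jaw": 0.5}
    - {"x": -0.8, "y": 0, "z": 0.3, "ax": 0, "ay": 0, "az": 0, "jaw": 0.5}
    - {"x": -0.8, "y": 0, "z": 0.3, "ax": 0, "ay": 0, "az": 0, "jaw": 0.5}
    - {"x": -0.8, "y": 0, "z": 0.3, "ax": 0, "ay": 0, "az": 0, "jaw": 0.5}
    - {"x": -0.8, "y": 0, "z": 0.3, "ax": 0, "ay": 0, "az": 0, "jaw": 0.5}
    - {"x": -0.8, "y": 0, "z": 0.3, "ax": 0, "ay": 0, "az": 0, "jaw": 0.5}
    - {"x": -0.8, "y": 0, "z": 0.3, "ax": 0, "ay": 0, "az": 0, "jaw": 0.5}
    - {"x": -0.8, "y": 0, "z": 0.3, "ax": 0, "ay": 0, "az": 0, "jaw": 0.5}

```text
time: 12.75
tool_pos: [663.3, -78.0, 128.7]
tcp_rot: [3.142, 0.0, 1.723]
contact_force: [0.7, -0.6, 0.6]
grip_width: 68.8
finger_force: 0.0
```

```bash
python3 -c "
from h import *
chunks('side')
plan((665,-79,7,98.5),(665,-79,190,98.5),(605,110,190,98.5),(550,300,190,98.5),(530,425,40,98.5))"
```

```text
side chunk? 382 [526.  37.] [  418.  -1974.9] [333.7  58.8] 0.3 z 30.6
side chunk? 167 [346. 153.] [ 685.4 -371.2] [54.1 26. ] 32.4 z 29.3
side chunk? 238 [303. 207.] [665.1 -76.5] [61.5 31.3] -86.7 z 29.1
side chunk? 252 [394. 227.] [ 434.5 -103.2] [56.1 33.3] -34.9 z 25.1
side chunk? 302 [240. 262.] [684.2 167.6] [57.8 32.9] -58.4 z 26.6
side chunk? 348 [186. 297.] [717.2 310.6] [60.  31.7] 44.6 z 30.0
side chunk? 345 [356. 387.] [326.9 348. ] [67.8 27.8] 22.8 z 33.8
side chunk? 668 [242. 394.] [486.5 446.7] [57.9 32.6] -63.6 z 30.8
t 12.8 tcp [663.3 -78.  128.7] [-180.     0.    98.7] w 69.1 ff 0.0 F [ 1.  -0.7  0.3]
-> (665, -79, 7, 98.5) x -0.006 y 0.007 z 0.609 | az 0 (ax -0 ay 0) 
-> (665, -79, 190, 98.5) x -0 y 0 z -0.915 | az 0 (ax -0 ay 0) 
-> (605, 110, 190, 98.5) x 0.979 y -0.153 z -0 | az 0 (ax -0 ay 0) 
-> (550, 300, 190, 98.5) x 0.981 y -0.129 z -0.001 | az 0 (ax -0 ay 0) 
-> (530, 425, 40, 98.5) x 0.633 y -0.004 z 0.75 | az 0 (ax -0 ay 0)
```

send_rows:
  rows:
    - {"x": 0, "y": 0.01, "z": 0.15, "ax": 0, "ay": 0, "az": 0, "jaw": 0.5}
    - {"x": 0, "y": 0.01, "z": 0.35, "ax": 0, "ay": 0, "az": 0, "jaw": 0.5}
    - {"x": 0, "y": 0.01, "z": 0.52, "ax": 0, "ay": 0, "az": 0, "jaw": 0.5}
    - {"x": 0, "y": 0.01, "z": 0.6, "ax": 0, "ay": 0, "az": 0, "jaw": 0.5}
    - {"x": 0, "y": 0.01, "z": 0.6, "ax": 0, "ay": 0, "az": 0, "jaw": -1}
    - {"x": 0, "y": 0.01, "z": 0.6, "ax": 0, "ay": 0, "az": 0, "jaw": -1}
    - {"x": 0, "y": 0.01, "z": 0.6, "ax": 0, "ay": 0, "az": 0, "jaw": -1}
    - {"x": 0, "y": 0.01, "z": 0.6, "ax": 0, "ay": 0, "az": 0, "jaw": -1}
    - {"x": 0, "y": 0.01, "z": 0.6, "ax": 0, "ay": 0, "az": 0, "jaw": -1}
    - {"x": 0, "y": 0.01, "z": 0.6, "ax": 0, "ay": 0, "az": 0, "jaw": -1}

```text
time: 14.05
tool_pos: [665.8, -77.8, 9.7]
tcp_rot: [3.14, 0.001, 1.722]
contact_force: [-0.4, 0.6, 6.1]
grip_width: 33.7
finger_force: 29.8
```

send_rows:
  rows:
    - {"x": 0, "y": 0, "z": -0.15, "ax": 0, "ay": 0, "az": 0, "jaw": -1}
    - {"x": 0, "y": 0, "z": -0.4, "ax": 0, "ay": 0, "az": 0, "jaw": -1}
    - {"x": 0, "y": 0, "z": -0.7, "ax": 0, "ay": 0, "az": 0, "jaw": -1}
    - {"x": 0.1, "y": 0, "z": -0.9, "ax": 0, "ay": 0, "az": 0, "jaw": -1}
    - {"x": 0.3, "y": -0.05, "z": -0.9, "ax": 0, "ay": 0, "az": 0, "jaw": -1}
    - {"x": 0.55, "y": -0.1, "z": -0.9, "ax": 0, "ay": 0, "az": 0, "jaw": -1}
    - {"x": 0.8, "y": -0.15, "z": -0.9, "ax": 0, "ay": 0, "az": 0, "jaw": -1}
    - {"x": 1, "y": -0.15, "z": -0.9, "ax": 0, "ay": 0, "az": 0, "jaw": -1}
    - {"x": 1, "y": -0.15, "z": -0.9, "ax": 0, "ay": 0, "az": 0, "jaw": -1}
    - {"x": 1, "y": -0.15, "z": -0.9, "ax": 0, "ay": 0, "az": 0, "jaw": -1}

```text
time: 15.3
tool_pos: [605.4, 115.0, 188.4]
tcp_rot: [-3.141, 0.001, 1.723]
contact_force: [-0.3, -0.5, -0.7]
grip_width: 33.7
finger_force: 29.8
```

send_rows:
  rows:
    - {"x": 0.15, "y": 0, "z": 0, "ax": 0, "ay": 0, "az": 0, "jaw": -1}
    - {"x": 0.4, "y": -0.05, "z": 0, "ax": 0, "ay": 0, "az": 0, "jaw": -1}
    - {"x": 0.7, "y": -0.1, "z": 0, "ax": 0, "ay": 0, "az": 0, "jaw": -1}
    - {"x": 0.9, "y": -0.13, "z": 0, "ax": 0, "ay": 0, "az": 0, "jaw": -1}
    - {"x": 1, "y": -0.13, "z": 0, "ax": 0, "ay": 0, "az": 0, "jaw": -1}
    - {"x": 1, "y": -0.13, "z": 0, "ax": 0, "ay": 0, "az": 0, "jaw": -1}
    - {"x": 1, "y": -0.13, "z": 0, "ax": 0, "ay": 0, "az": 0, "jaw": -1}
    - {"x": 1, "y": -0.13, "z": 0, "ax": 0, "ay": 0, "az": 0, "jaw": -1}
    - {"x": 1, "y": -0.13, "z": 0, "ax": 0, "ay": 0, "az": 0, "jaw": -1}
    - {"x": 1, "y": -0.13, "z": 0, "ax": 0, "ay": 0, "az": 0, "jaw": -1}

```text
time: 16.55
tool_pos: [549.7, 308.8, 188.7]
tcp_rot: [3.142, 0.0, 1.722]
contact_force: [-0.0, 0.1, -0.1]
grip_width: 34.1
finger_force: 29.8
```

```bash
python3 -c "
from h import *
plan((535,428,45,98.5),(535,428,190,98.5),(620,260,190,125.5),(684.5,165,110,125.5))"
```

```text
t 16.55 tcp [549.7 308.8 188.7] [180.    0.   98.7] w 34.1 ff 29.8 F [-0.   0.1 -0.1]
-> (535, 428, 45, 98.5) x 0.601 y 0.017 z 0.719 | az 0 (ax 0 ay 0) 
-> (535, 428, 190, 98.5) x -0 y -0 z -0.725 | az 0 (ax 0 ay 0) 
-> (620, 260, 190, 125.5) x -0.895 y 0.294 z -0 | az -0.45 (ax 0 ay 0) 
-> (684.5, 165, 110, 125.5) x -0.574 y -0.015 z 0.4 | az 0 (ax 0 ay 0)
```

send_rows:
  rows:
    - {"x": 0.25, "y": 0.02, "z": 0, "ax": 0, "ay": 0, "az": 0, "jaw": -1}
    - {"x": 0.5, "y": 0.02, "z": 0.1, "ax": 0, "ay": 0, "az": 0, "jaw": -1}
    - {"x": 0.6, "y": 0.02, "z": 0.3, "ax": 0, "ay": 0, "az": 0, "jaw": -1}
    - {"x": 0.6, "y": 0.02, "z": 0.55, "ax": 0, "ay": 0, "az": 0, "jaw": -1}
    - {"x": 0.6, "y": 0.02, "z": 0.72, "ax": 0, "ay": 0, "az": 0, "jaw": -1}
    - {"x": 0.6, "y": 0.02, "z": 0.72, "ax": 0, "ay": 0, "az": 0, "jaw": 0.1}
    - {"x": 0.6, "y": 0.02, "z": 0.72, "ax": 0, "ay": 0, "az": 0, "jaw": 0.1}
    - {"x": 0.6, "y": 0.02, "z": 0.72, "ax": 0, "ay": 0, "az": 0, "jaw": 0.1}
    - {"x": 0.6, "y": 0.02, "z": 0.42, "ax": 0, "ay": 0, "az": 0, "jaw": 0.1}
    - {"x": 0.6, "y": 0.02, "z": 0.12, "ax": 0, "ay": 0, "az": 0, "jaw": 0.1}

```text
time: 17.8
tool_pos: [535.5, 428.4, 167.4]
tcp_rot: [3.141, -0.0, 1.722]
contact_force: [0.1, 0.2, 1.3]
grip_width: 50.6
finger_force: 0.0
```

send_rows:
  rows:
    - {"x": -0.2, "y": 0, "z": -0.1, "ax": 0, "ay": 0, "az": 0, "jaw": 0.5}
    - {"x": -0.9, "y": 0.3, "z": -0.1, "ax": 0, "ay": 0, "az": -0.45, "jaw": 0.5}
    - {"x": -0.9, "y": 0.3, "z": -0.1, "ax": 0, "ay": 0, "az": -0.45, "jaw": 0.5}
    - {"x": -0.9, "y": 0.3, "z": -0.1, "ax": 0, "ay": 0, "az": -0.45, "jaw": 0.5}
    - {"x": -0.9, "y": 0.3, "z": -0.1, "ax": 0, "ay": 0, "az": -0.45, "jaw": 0.5}
    - {"x": -0.9, "y": 0.3, "z": -0.1, "ax": 0, "ay": 0, "az": -0.45, "jaw": 0.5}
    - {"x": -0.9, "y": 0.3, "z": -0.1, "ax": 0, "ay": 0, "az": -0.45, "jaw": 0.5}
    - {"x": -0.9, "y": 0.3, "z": -0.1, "ax": 0, "ay": 0, "az": -0.45, "jaw": 0.5}
    - {"x": -0.9, "y": 0.3, "z": -0.1, "ax": 0, "ay": 0, "az": -0.45, "jaw": 0.5}
    - {"x": -0.9, "y": 0.3, "z": -0.1, "ax": 0, "ay": 0, "az": -0.45, "jaw": 0.5}

```text
time: 19.05
tool_pos: [621.7, 259.9, 184.7]
tcp_rot: [-3.141, 0.0, 2.194]
contact_force: [-0.9, -0.2, 0.1]
grip_width: 68.8
finger_force: 0.0
```

```bash
python3 -c "
from h import *
chunks();p,X=chunks('side');save('s2',p)
plan((684.5,165,120,125.5),(684.5,165,4,125.5),(684.5,165,190,125.5),(600,330,190,125.5),(515,442,45,125.5))"
```

```text
top chunk? 383 [257. 181.] [684.6 163.9] [59.5 33.9] -54.6 z 25.7
top chunk? 553 [ 90. 244.] [529.9 510.8] [192.6  27.8] -20.8 z 30.2
top chunk? 408 [120. 267.] [485.8 442.2] [56.7 34.3] -66.0 z 30.4
top chunk? 397 [379. 299.] [ 434.8 -107. ] [59.7 32.6] -34.9 z 26.4
side chunk? 249 [251.  78.] [1303.4 -790.5] [240.6  15.8] 89.5 z 28.6
side chunk? 182 [346. 153.] [ 688.2 -372.1] [56.3 31. ] 28.2 z 30.6
side chunk? 249 [395. 227.] [ 433.7 -102.3] [56.6 34.2] -37.7 z 25.2
side chunk? 297 [240. 262.] [683.6 169. ] [60.1 32.3] -57.9 z 26.4
side chunk? 343 [186. 297.] [717.4 310.8] [60.1 34.3] 44.2 z 30.0
side chunk? 591 [213. 375.] [549.1 438.6] [56.8 27. ] -78.1 z 36.9
side chunk? 337 [356. 387.] [327.2 347.7] [67.9 28.8] 22.2 z 33.7
side chunk? 661 [242. 394.] [487.1 446.3] [56.8 33.4] -63.8 z 30.6
t 19.15 tcp [621.8 259.7 184.7] [-180.     0.   125.7] w 68.7 ff 0.0 F [-0.2  0.   1.3]
-> (684.5, 165, 120, 125.5) x -0.567 y -0.022 z 0.323 | az 0 (ax -0 ay 0) 
-> (684.5, 165, 4, 125.5) x -0 y 0 z 0.58 | az 0 (ax -0 ay 0) 
-> (684.5, 165, 190, 125.5) x -0 y 0 z -0.93 | az 0 (ax -0 ay 0) 
-> (600, 330, 190, 125.5) x 0.916 y 0.139 z 0 | az 0 (ax -0 ay 0) 
-> (515, 442, 45, 125.5) x 0.703 y -0.019 z 0.725 | az 0 (ax -0 ay 0)
```

send_rows:
  rows:
    - {"x": -0.57, "y": -0.02, "z": 0.32, "ax": 0, "ay": 0, "az": 0, "jaw": 0.5}
    - {"x": -0.57, "y": -0.02, "z": 0.32, "ax": 0, "ay": 0, "az": 0, "jaw": 0.5}
    - {"x": -0.57, "y": -0.02, "z": 0.32, "ax": 0, "ay": 0, "az": 0, "jaw": 0.5}
    - {"x": -0.57, "y": -0.02, "z": 0.32, "ax": 0, "ay": 0, "az": 0, "jaw": 0.5}
    - {"x": -0.57, "y": -0.02, "z": 0.5, "ax": 0, "ay": 0, "az": 0, "jaw": 0.5}
    - {"x": -0.57, "y": -0.02, "z": 0.7, "ax": 0, "ay": 0, "az": 0, "jaw": 0.5}
    - {"x": -0.57, "y": -0.02, "z": 0.83, "ax": 0, "ay": 0, "az": 0, "jaw": 0.5}
    - {"x": -0.57, "y": -0.02, "z": 0.89, "ax": 0, "ay": 0, "az": 0, "jaw": 0.5}
    - {"x": -0.57, "y": -0.02, "z": 0.89, "ax": 0, "ay": 0, "az": 0, "jaw": -1}
    - {"x": -0.57, "y": -0.02, "z": 0.89, "ax": 0, "ay": 0, "az": 0, "jaw": -1}

```text
time: 20.4
tool_pos: [686.1, 165.2, 8.6]
tcp_rot: [3.139, 0.001, 2.194]
contact_force: [-0.4, -0.4, 0.5]
grip_width: 53.2
finger_force: 0.0
```

send_rows:
  rows:
    - {"x": 0, "y": 0, "z": 0, "ax": 0, "ay": 0, "az": 0, "jaw": -1}
    - {"x": 0, "y": 0, "z": 0, "ax": 0, "ay": 0, "az": 0, "jaw": -1}
    - {"x": 0, "y": 0, "z": 0, "ax": 0, "ay": 0, "az": 0, "jaw": -1}
    - {"x": 0, "y": 0, "z": -0.2, "ax": 0, "ay": 0, "az": 0, "jaw": -1}
    - {"x": 0, "y": 0, "z": -0.45, "ax": 0, "ay": 0, "az": 0, "jaw": -1}
    - {"x": 0.1, "y": 0, "z": -0.75, "ax": 0, "ay": 0, "az": 0, "jaw": -1}
    - {"x": 0.3, "y": 0.05, "z": -0.93, "ax": 0, "ay": 0, "az": 0, "jaw": -1}
    - {"x": 0.6, "y": 0.1, "z": -0.93, "ax": 0, "ay": 0, "az": 0, "jaw": -1}
    - {"x": 0.9, "y": 0.14, "z": -0.93, "ax": 0, "ay": 0, "az": 0, "jaw": -1}
    - {"x": 0.92, "y": 0.14, "z": -0.93, "ax": 0, "ay": 0, "az": 0, "jaw": -1}

```text
time: 21.65
tool_pos: [597.8, 334.4, 192.6]
tcp_rot: [-3.141, -0.001, 2.199]
contact_force: [0.3, -0.1, -0.3]
grip_width: 33.5
finger_force: 30.0
```

```bash
python3 -c "
from h import *
plan((515,442,50,125.5),(515,442,190,125.5),(515,242,190,143.5),(485,45,190,143.5),(435,-106,110,143.5))"
```

```text
t 21.65 tcp [597.8 334.4 192.6] [-1.80e+02 -1.00e-01  1.26e+02] w 33.5 ff 30.0 F [ 0.3 -0.1 -0.3]
-> (515, 442, 50, 125.5) x 0.678 y -0.019 z 0.714 | az 0.01 (ax -0 ay -0) 
-> (515, 442, 190, 125.5) x 0.001 y 0 z -0.7 | az -0 (ax -0 ay -0) 
-> (515, 242, 190, 143.5) x -0.816 y -0.579 z -0.001 | az -0.3 (ax -0 ay -0) 
-> (485, 45, 190, 143.5) x -0.466 y -0.88 z -0 | az -0 (ax -0 ay -0) 
-> (435, -106, 110, 143.5) x -0.25 y -0.755 z 0.4 | az -0 (ax -0 ay -0)
```

send_rows:
  rows:
    - {"x": 0.25, "y": 0, "z": 0, "ax": 0, "ay": 0, "az": 0, "jaw": -1}
    - {"x": 0.5, "y": -0.02, "z": 0.1, "ax": 0, "ay": 0, "az": 0, "jaw": -1}
    - {"x": 0.68, "y": -0.02, "z": 0.3, "ax": 0, "ay": 0, "az": 0, "jaw": -1}
    - {"x": 0.68, "y": -0.02, "z": 0.55, "ax": 0, "ay": 0, "az": 0, "jaw": -1}
    - {"x": 0.68, "y": -0.02, "z": 0.67, "ax": 0, "ay": 0, "az": 0, "jaw": -1}
    - {"x": 0.68, "y": -0.02, "z": 0.67, "ax": 0, "ay": 0, "az": 0, "jaw": 0.1}
    - {"x": 0.68, "y": -0.02, "z": 0.67, "ax": 0, "ay": 0, "az": 0, "jaw": 0.1}
    - {"x": 0.68, "y": -0.02, "z": 0.67, "ax": 0, "ay": 0, "az": 0, "jaw": 0.1}
    - {"x": 0.68, "y": -0.02, "z": 0.35, "ax": 0, "ay": 0, "az": 0, "jaw": 0.1}
    - {"x": 0.68, "y": -0.02, "z": 0.05, "ax": 0, "ay": 0, "az": 0, "jaw": 0.1}

```text
time: 22.9
tool_pos: [518.1, 438.4, 185.1]
tcp_rot: [3.141, 0.0, 2.193]
contact_force: [1.1, 0.6, -0.1]
grip_width: 50.2
finger_force: 0.0
```

send_rows:
  rows:
    - {"x": -0.2, "y": -0.1, "z": -0.1, "ax": 0, "ay": 0, "az": 0, "jaw": 0.5}
    - {"x": -0.82, "y": -0.58, "z": -0.05, "ax": 0, "ay": 0, "az": -0.3, "jaw": 0.5}
    - {"x": -0.82, "y": -0.58, "z": -0.05, "ax": 0, "ay": 0, "az": -0.3, "jaw": 0.5}
    - {"x": -0.82, "y": -0.58, "z": -0.05, "ax": 0, "ay": 0, "az": -0.3, "jaw": 0.5}
    - {"x": -0.82, "y": -0.58, "z": -0.05, "ax": 0, "ay": 0, "az": -0.3, "jaw": 0.5}
    - {"x": -0.82, "y": -0.58, "z": -0.05, "ax": 0, "ay": 0, "az": -0.3, "jaw": 0.5}
    - {"x": -0.82, "y": -0.58, "z": -0.05, "ax": 0, "ay": 0, "az": -0.3, "jaw": 0.5}
    - {"x": -0.82, "y": -0.58, "z": -0.05, "ax": 0, "ay": 0, "az": -0.3, "jaw": 0.5}
    - {"x": -0.82, "y": -0.58, "z": -0.05, "ax": 0, "ay": 0, "az": -0.3, "jaw": 0.5}
    - {"x": -0.82, "y": -0.58, "z": -0.05, "ax": 0, "ay": 0, "az": -0.3, "jaw": 0.5}

```text
time: 24.15
tool_pos: [519.3, 237.9, 192.6]
tcp_rot: [-3.141, -0.0, 2.508]
contact_force: [-0.2, -0.2, 0.1]
grip_width: 69.1
finger_force: 0.0
```

send_rows:
  rows:
    - {"x": -0.47, "y": -0.88, "z": 0, "ax": 0, "ay": 0, "az": 0, "jaw": 0.5}
    - {"x": -0.47, "y": -0.88, "z": 0, "ax": 0, "ay": 0, "az": 0, "jaw": 0.5}
    - {"x": -0.47, "y": -0.88, "z": 0, "ax": 0, "ay": 0, "az": 0, "jaw": 0.5}
    - {"x": -0.47, "y": -0.88, "z": 0, "ax": 0, "ay": 0, "az": 0, "jaw": 0.5}
    - {"x": -0.47, "y": -0.88, "z": 0, "ax": 0, "ay": 0, "az": 0, "jaw": 0.5}
    - {"x": -0.47, "y": -0.88, "z": 0, "ax": 0, "ay": 0, "az": 0, "jaw": 0.5}
    - {"x": -0.47, "y": -0.88, "z": 0, "ax": 0, "ay": 0, "az": 0, "jaw": 0.5}
    - {"x": -0.47, "y": -0.88, "z": 0, "ax": 0, "ay": 0, "az": 0, "jaw": 0.5}
    - {"x": -0.47, "y": -0.88, "z": 0, "ax": 0, "ay": 0, "az": 0, "jaw": 0.5}
    - {"x": -0.47, "y": -0.88, "z": 0, "ax": 0, "ay": 0, "az": 0, "jaw": 0.5}

```text
time: 25.4
tool_pos: [490.9, 40.4, 192.7]
tcp_rot: [-3.141, 0.0, 2.508]
contact_force: [-1.2, -0.7, -0.1]
grip_width: 69.0
finger_force: 0.0
```

```bash
python3 -c "
from h import *
chunks();p,X=chunks('side');save('s3',p)
plan((435,-106,110,143.5),(435,-106,4,143.5),(435,-106,200,143.5),(460,45,190,143.5),(470,200,190,143.5),(475,380,190,116))"
```

```text
top chunk? 664 [ 98. 239.] [555.1 478.6] [239.1 115.5] -50.1 z 29.8
top chunk? 392 [158. 265.] [492.1 361.1] [198.9   4. ] -13.4 z 30.2
top chunk? 325 [127. 236.] [550.  434.9] [59.6 26.8] -76.9 z 37.6
top chunk? 366 [121. 267.] [484.4 439.9] [62.3 31.2] -69.8 z 30.5
top chunk? 402 [379. 299.] [ 434.8 -107.1] [60.  32.9] -36.2 z 25.7
side chunk? 645 [500.  33.] [  572.5 -1982.7] [622.7  54.7] -0.2 z 28.8
side chunk? 248 [394. 227.] [ 432.8 -102.5] [57.  32.9] -37.3 z 24.9
side chunk? 339 [186. 297.] [716.5 309.9] [59.7 31.7] 48.1 z 30.1
side chunk? 498 [211. 376.] [549.1 438.3] [56.6 26.2] -79.4 z 37.2
side chunk? 332 [356. 387.] [327.  347.4] [68.1 28.5] 23.4 z 33.4
side chunk? 593 [243. 395.] [486.3 445.9] [55.9 32.3] -65.5 z 30.6
t 25.5 tcp [490.9  40.2 192.7] [-180.     0.   143.7] w 68.8 ff 0.0 F [ 0.1 -0.6 -0.9]
-> (435, -106, 110, 143.5) x -0.208 y -0.755 z 0.414 | az 0 (ax -0 ay 0) 
-> (435, -106, 4, 143.5) x 0 y 0 z 0.53 | az 0 (ax -0 ay 0) 
-> (435, -106, 200, 143.5) x 0 y 0 z -0.98 | az 0 (ax -0 ay 0) 
-> (460, 45, 190, 143.5) x 0.347 y 0.683 z 0.05 | az 0 (ax -0 ay 0) 
-> (470, 200, 190, 143.5) x 0.418 y 0.654 z -0.001 | az 0 (ax -0 ay 0) 
-> (475, 380, 190, 116) x 0.513 y 0.74 z 0 | az 0.46 (ax -0 ay 0)
```

View pics/s3.png

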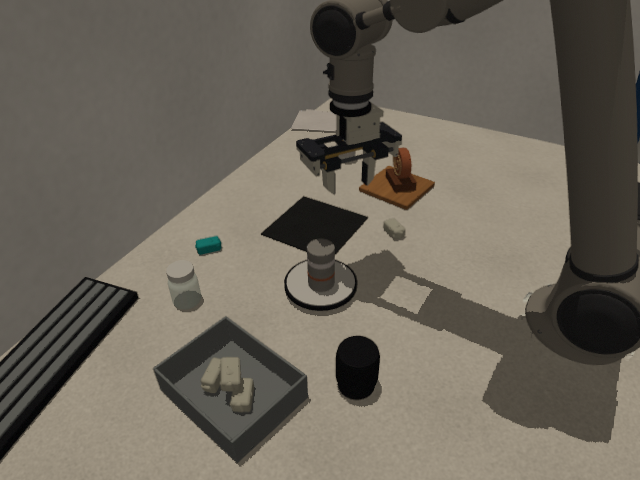

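Three chunks are in the tub at about (228,382), and the last loose one is on the bench at (394,227).

send_rows:
  rows:
    - {"x": -0.21, "y": -0.76, "z": 0.35, "ax": 0, "ay": 0, "az": 0, "jaw": 0.5}
    - {"x": -0.21, "y": -0.76, "z": 0.35, "ax": 0, "ay": 0, "az": 0, "jaw": 0.5}
    - {"x": -0.21, "y": -0.76, "z": 0.35, "ax": 0, "ay": 0, "az": 0, "jaw": 0.5}
    - {"x": -0.21, "y": -0.76, "z": 0.35, "ax": 0, "ay": 0, "az": 0, "jaw": 0.5}
    - {"x": -0.21, "y": -0.76, "z": 0.5, "ax": 0, "ay": 0, "az": 0, "jaw": 0.5}
    - {"x": -0.21, "y": -0.76, "z": 0.7, "ax": 0, "ay": 0, "az": 0, "jaw": 0.5}
    - {"x": -0.21, "y": -0.76, "z": 0.85, "ax": 0, "ay": 0, "az": 0, "jaw": 0.5}
    - {"x": -0.21, "y": -0.76, "z": 0.94, "ax": 0, "ay": 0, "az": 0, "jaw": 0.5}
    - {"x": -0.21, "y": -0.76, "z": 0.94, "ax": 0, "ay": 0, "az": 0, "jaw": 0.5}
    - {"x": -0.21, "y": -0.76, "z": 0.94, "ax": 0, "ay": 0, "az": 0, "jaw": -1}

```text
time: 26.75
tool_pos: [435.6, -107.0, 5.5]
tcp_rot: [3.141, 0.002, 2.508]
contact_force: [0.7, -0.9, 0.5]
grip_width: 63.1
finger_force: 0.0
```

send_rows:
  rows:
    - {"x": 0, "y": 0, "z": 0, "ax": 0, "ay": 0, "az": 0, "jaw": -1}
    - {"x": 0, "y": 0, "z": 0, "ax": 0, "ay": 0, "az": 0, "jaw": -1}
    - {"x": 0, "y": 0, "z": 0, "ax": 0, "ay": 0, "az": 0, "jaw": -1}
    - {"x": 0, "y": 0, "z": 0, "ax": 0, "ay": 0, "az": 0, "jaw": -1}
    - {"x": 0, "y": 0, "z": -0.2, "ax": 0, "ay": 0, "az": 0, "jaw": -1}
    - {"x": 0, "y": 0, "z": -0.45, "ax": 0, "ay": 0, "az": 0, "jaw": -1}
    - {"x": 0, "y": 0, "z": -0.72, "ax": 0, "ay": 0, "az": 0, "jaw": -1}
    - {"x": 0.1, "y": 0.2, "z": -0.95, "ax": 0, "ay": 0, "az": 0, "jaw": -1}
    - {"x": 0.25, "y": 0.45, "z": -0.95, "ax": 0, "ay": 0, "az": 0, "jaw": -1}
    - {"x": 0.35, "y": 0.68, "z": -0.95, "ax": 0, "ay": 0, "az": 0, "jaw": -1}

```text
time: 28.0
tool_pos: [458.7, 45.5, 195.4]
tcp_rot: [3.141, 0.001, 2.507]
contact_force: [0.2, -0.5, -1.2]
grip_width: 33.7
finger_force: 30.0
```

```bash
python3 -c "
from h import *
plan((460,200,190,120),(462,370,190,105),(458,452,66,105))"
```

```text
t 28.0 tcp [458.7  45.5 195.4] [1.800e+02 1.000e-01 1.437e+02] w 33.7 ff 30.0 F [ 0.2 -0.5 -1.2]
-> (460, 200, 190, 120) x 0.453 y 0.626 z 0.027 | az 0.39 (ax 0 ay 0) 
-> (462, 370, 190, 105) x 0.729 y 0.437 z -0 | az 0.25 (ax 0 ay 0) 
-> (458, 452, 66, 105) x 0.401 y 0.088 z 0.62 | az 0 (ax 0 ay 0)
```

send_rows:
  rows:
    - {"x": 0.1, "y": 0.1, "z": 0, "ax": 0, "ay": 0, "az": 0.08, "jaw": -1}
    - {"x": 0.2, "y": 0.3, "z": 0, "ax": 0, "ay": 0, "az": 0.2, "jaw": -1}
    - {"x": 0.35, "y": 0.5, "z": 0, "ax": 0, "ay": 0, "az": 0.3, "jaw": -1}
    - {"x": 0.45, "y": 0.63, "z": 0, "ax": 0, "ay": 0, "az": 0.39, "jaw": -1}
    - {"x": 0.45, "y": 0.63, "z": 0, "ax": 0, "ay": 0, "az": 0.39, "jaw": -1}
    - {"x": 0.45, "y": 0.63, "z": 0, "ax": 0, "ay": 0, "az": 0.39, "jaw": -1}
    - {"x": 0.45, "y": 0.63, "z": 0, "ax": 0, "ay": 0, "az": 0.39, "jaw": -1}
    - {"x": 0.45, "y": 0.63, "z": 0, "ax": 0, "ay": 0, "az": 0.39, "jaw": -1}
    - {"x": 0.45, "y": 0.63, "z": 0, "ax": 0, "ay": 0, "az": 0.39, "jaw": -1}
    - {"x": 0.45, "y": 0.63, "z": 0, "ax": 0, "ay": 0, "az": 0.39, "jaw": -1}

```text
time: 29.25
tool_pos: [461.0, 198.5, 194.7]
tcp_rot: [3.142, 0.0, 2.099]
contact_force: [-0.5, -0.1, 0.2]
grip_width: 33.9
finger_force: 30.0
```

send_rows:
  rows:
    - {"x": 0.15, "y": 0.1, "z": 0, "ax": 0, "ay": 0, "az": 0.05, "jaw": -1}
    - {"x": 0.35, "y": 0.2, "z": 0, "ax": 0, "ay": 0, "az": 0.15, "jaw": -1}
    - {"x": 0.6, "y": 0.35, "z": 0, "ax": 0, "ay": 0, "az": 0.25, "jaw": -1}
    - {"x": 0.73, "y": 0.44, "z": 0, "ax": 0, "ay": 0, "az": 0.25, "jaw": -1}
    - {"x": 0.73, "y": 0.44, "z": 0, "ax": 0, "ay": 0, "az": 0.25, "jaw": -1}
    - {"x": 0.73, "y": 0.44, "z": 0, "ax": 0, "ay": 0, "az": 0.25, "jaw": -1}
    - {"x": 0.73, "y": 0.44, "z": 0, "ax": 0, "ay": 0, "az": 0.25, "jaw": -1}
    - {"x": 0.73, "y": 0.44, "z": 0, "ax": 0, "ay": 0, "az": 0.25, "jaw": -1}
    - {"x": 0.73, "y": 0.44, "z": 0, "ax": 0, "ay": 0, "az": 0.25, "jaw": -1}
    - {"x": 0.73, "y": 0.44, "z": 0, "ax": 0, "ay": 0, "az": 0.25, "jaw": -1}

```text
time: 30.5
tool_pos: [463.4, 368.9, 194.8]
tcp_rot: [3.141, 0.0, 1.837]
contact_force: [-0.1, -0.7, 0.5]
grip_width: 34.0
finger_force: 30.0
```

```bash
python3 -c "
from h import *
plan((458,452,66,105),(458,452,190,105),(470,300,190,105),(495,146.5,160,105))"
```

```text
t 30.5 tcp [463.4 368.9 194.8] [180.    0.  105.3] w 34.0 ff 30.0 F [-0.1 -0.7  0.5]
-> (458, 452, 66, 105) x 0.408 y 0.083 z 0.644 | az 0 (ax 0 ay 0) 
-> (458, 452, 190, 105) x -0 y 0 z -0.62 | az 0 (ax 0 ay 0) 
-> (470, 300, 190, 105) x -0.749 y -0.142 z -0 | az 0 (ax 0 ay 0) 
-> (495, 146.5, 160, 105) x -0.773 y -0.082 z 0.15 | az 0 (ax 0 ay 0)
```

send_rows:
  rows:
    - {"x": 0.15, "y": 0.03, "z": 0, "ax": 0, "ay": 0, "az": 0, "jaw": -1}
    - {"x": 0.35, "y": 0.08, "z": 0.1, "ax": 0, "ay": 0, "az": 0, "jaw": -1}
    - {"x": 0.41, "y": 0.08, "z": 0.3, "ax": 0, "ay": 0, "az": 0, "jaw": -1}
    - {"x": 0.41, "y": 0.08, "z": 0.5, "ax": 0, "ay": 0, "az": 0, "jaw": -1}
    - {"x": 0.41, "y": 0.08, "z": 0.64, "ax": 0, "ay": 0, "az": 0, "jaw": -1}
    - {"x": 0.41, "y": 0.08, "z": 0.65, "ax": 0, "ay": 0, "az": 0, "jaw": -1}
    - {"x": 0.41, "y": 0.08, "z": 0.65, "ax": 0, "ay": 0, "az": 0, "jaw": 0}
    - {"x": 0.41, "y": 0.08, "z": 0.65, "ax": 0, "ay": 0, "az": 0, "jaw": 0}
    - {"x": 0.41, "y": 0.08, "z": 0.65, "ax": 0, "ay": 0, "az": 0, "jaw": 0}
    - {"x": 0.41, "y": 0.08, "z": 0.4, "ax": 0, "ay": 0, "az": 0, "jaw": 0}

```text
time: 31.75
tool_pos: [455.3, 450.9, 112.0]
tcp_rot: [-3.134, 0.003, 1.837]
contact_force: [0.5, 0.3, 0.3]
grip_width: 45.9
finger_force: 0.0
```

send_rows:
  rows:
    - {"x": 0, "y": 0, "z": -0.3, "ax": 0, "ay": 0, "az": 0, "jaw": 1}
    - {"x": -0.2, "y": 0, "z": -0.4, "ax": 0, "ay": 0, "az": 0, "jaw": 1}
    - {"x": -0.75, "y": -0.14, "z": -0.4, "ax": 0, "ay": 0, "az": 0, "jaw": 1}
    - {"x": -0.75, "y": -0.14, "z": -0.4, "ax": 0, "ay": 0, "az": 0, "jaw": 1}
    - {"x": -0.75, "y": -0.14, "z": -0.4, "ax": 0, "ay": 0, "az": 0, "jaw": 1}
    - {"x": -0.75, "y": -0.14, "z": -0.4, "ax": 0, "ay": 0, "az": 0, "jaw": 1}
    - {"x": -0.75, "y": -0.14, "z": -0.4, "ax": 0, "ay": 0, "az": 0, "jaw": 1}
    - {"x": -0.75, "y": -0.14, "z": -0.4, "ax": 0, "ay": 0, "az": 0, "jaw": 1}
    - {"x": -0.75, "y": -0.14, "z": -0.4, "ax": 0, "ay": 0, "az": 0, "jaw": 1}
    - {"x": -0.75, "y": -0.14, "z": -0.4, "ax": 0, "ay": 0, "az": 0, "jaw": 1}

```text
time: 33.0
tool_pos: [469.6, 300.7, 194.6]
tcp_rot: [-3.141, 0.0, 1.838]
contact_force: [-0.6, 0.4, -0.2]
grip_width: 92.0
finger_force: 0.0
```

```bash
python3 -c "
from h import *
p,X=chunks();p,X=chunks('side');save('s4',p)
m=near(X,320,248,25,105,130); print('core top side',m.sum(),rect(X[m]))
plan((495,146.5,190,105),(495,146.5,62,105),(495,146.5,200,105),(610,-30,200,105))"
```

```text
top chunk? 350 [113. 289.] [436.6 452.6] [56.8 27.1] 84.5 z 37.5
side chunk? 380 [524.  37.] [  426.7 -1978.7] [352.4  49.6] 0.9 z 29.0
side chunk? 181 [346. 153.] [ 689.9 -372.8] [56.2 30.9] 23.4 z 30.0
side chunk? 345 [186. 297.] [717.6 310.8] [60.1 33.1] 43.6 z 30.2
side chunk? 498 [211. 376.] [549.  438.6] [56.5 26.3] -78.8 z 37.5
side chunk? 335 [356. 387.] [326.6 347.8] [67.9 28.7] 24.0 z 33.4
core top side 155 (array([494.7, 160.4]), array([54.4, 32.3]), 9.0)
t 33.1 tcp [469.6 300.5 194.6] [-180.     0.   105.3] w 91.8 ff 0.0 F [-0.6 -0.  -0.2]
-> (495, 146.5, 190, 105) x -0.776 y -0.081 z 0.023 | az 0 (ax -0 ay 0) 
-> (495, 146.5, 62, 105) x -0 y 0 z 0.64 | az 0 (ax -0 ay 0) 
-> (495, 146.5, 200, 105) x -0 y 0 z -0.69 | az 0 (ax -0 ay 0) 
-> (610, -30, 200, 105) x -1.003 y 0.322 z 0 | az 0 (ax -0 ay 0) BIG
```

View pics/s4.png

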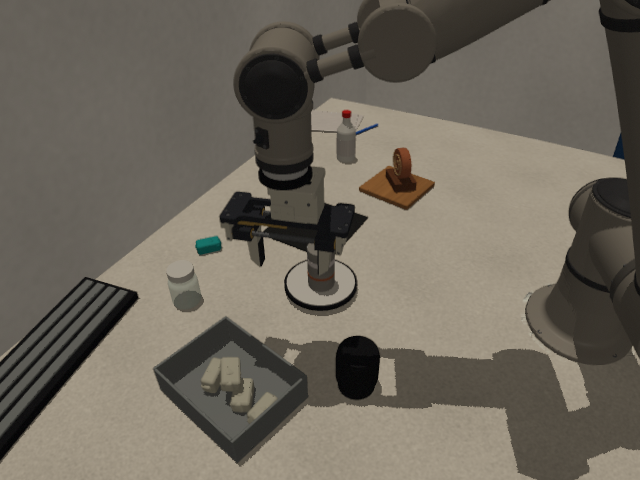

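All four chunks sit inside the tub (205–275, 360–410), and the bench and mat are clear. Next is the core.

send_rows:
  rows:
    - {"x": -0.77, "y": -0.08, "z": 0, "ax": 0, "ay": 0, "az": 0, "jaw": 1}
    - {"x": -0.77, "y": -0.08, "z": 0, "ax": 0, "ay": 0, "az": 0, "jaw": 1}
    - {"x": -0.77, "y": -0.08, "z": 0, "ax": 0, "ay": 0, "az": 0, "jaw": 1}
    - {"x": -0.77, "y": -0.08, "z": 0, "ax": 0, "ay": 0, "az": 0, "jaw": 1}
    - {"x": -0.77, "y": -0.08, "z": 0, "ax": 0, "ay": 0, "az": 0, "jaw": 1}
    - {"x": -0.77, "y": -0.08, "z": 0.2, "ax": 0, "ay": 0, "az": 0, "jaw": 1}
    - {"x": -0.77, "y": -0.08, "z": 0.35, "ax": 0, "ay": 0, "az": 0, "jaw": 1}
    - {"x": -0.77, "y": -0.08, "z": 0.5, "ax": 0, "ay": 0, "az": 0, "jaw": 1}
    - {"x": -0.77, "y": -0.08, "z": 0.6, "ax": 0, "ay": 0, "az": 0, "jaw": 1}
    - {"x": -0.77, "y": -0.08, "z": 0.65, "ax": 0, "ay": 0, "az": 0, "jaw": 1}

```text
time: 34.35
tool_pos: [494.1, 148.9, 63.6]
tcp_rot: [-3.14, -0.0, 1.839]
contact_force: [0.0, 0.1, -0.2]
grip_width: 91.8
finger_force: 0.0
```

send_rows:
  rows:
    - {"x": 0, "y": 0, "z": 0, "ax": 0, "ay": 0, "az": 0, "jaw": 0.5}
    - {"x": 0, "y": 0, "z": 0, "ax": 0, "ay": 0, "az": 0, "jaw": 0.3}
    - {"x": 0, "y": 0, "z": 0, "ax": 0, "ay": 0, "az": 0, "jaw": 0.2}
    - {"x": 0, "y": 0, "z": 0, "ax": 0, "ay": 0, "az": 0, "jaw": 0.1}
    - {"x": 0, "y": 0, "z": 0, "ax": 0, "ay": 0, "az": 0, "jaw": 0}
    - {"x": 0, "y": 0, "z": 0, "ax": 0, "ay": 0, "az": 0, "jaw": -1}
    - {"x": 0, "y": 0, "z": 0, "ax": 0, "ay": 0, "az": 0, "jaw": -1}
    - {"x": 0, "y": 0, "z": 0, "ax": 0, "ay": 0, "az": 0, "jaw": -1}
    - {"x": 0, "y": 0, "z": 0, "ax": 0, "ay": 0, "az": 0, "jaw": -1}
    - {"x": 0, "y": 0, "z": 0, "ax": 0, "ay": 0, "az": 0, "jaw": -1}

```text
time: 35.6
tool_pos: [496.3, 147.8, 65.5]
tcp_rot: [3.138, 0.0, 1.838]
contact_force: [5.4, 1.3, 5.3]
grip_width: 53.7
finger_force: 30.0
```

```bash
python3 -c "
from h import *
p,X=cloud('side'); save('s5',p[150:400,200:500].repeat(2,0).repeat(2,1))
plan((495,146.5,164,105),(612,-46,164,105))"
```

```text
t 35.65 tcp [496.3 147.8  65.5] [179.8   0.  105.3] w 54.0 ff 30.0 F [5.1 0.8 4.9]
-> (495, 146.5, 164, 105) x -0.005 y -0.006 z -0.492 | az 0 (ax 0 ay 0) 
-> (612, -46, 164, 105) x -1.083 y 0.31 z 0.001 | az 0 (ax 0 ay 0) BIG
```

View pics/s5.png

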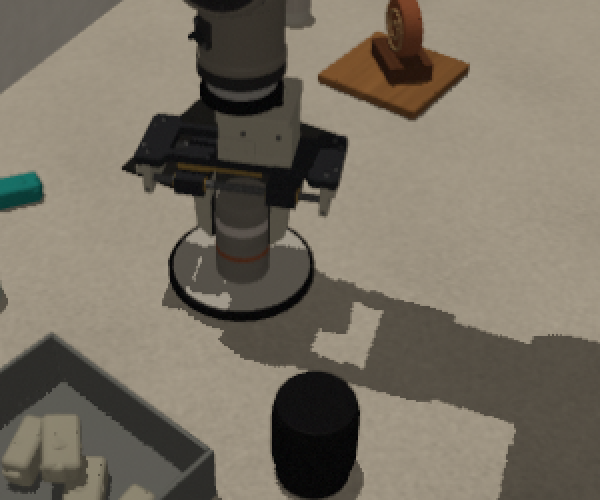

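The core is gripped upright (w 54) and stands at crop (243,235) between the pads. Lift it and move to the mat.

send_rows:
  rows:
    - {"x": 0, "y": 0, "z": -0.03, "ax": 0, "ay": 0, "az": 0, "jaw": -1}
    - {"x": 0, "y": 0, "z": -0.1, "ax": 0, "ay": 0, "az": 0, "jaw": -1}
    - {"x": 0, "y": 0, "z": -0.22, "ax": 0, "ay": 0, "az": 0, "jaw": -1}
    - {"x": 0, "y": 0, "z": -0.34, "ax": 0, "ay": 0, "az": 0, "jaw": -1}
    - {"x": -0.05, "y": 0.01, "z": -0.42, "ax": 0, "ay": 0, "az": 0, "jaw": -1}
    - {"x": -0.17, "y": 0.05, "z": -0.45, "ax": 0, "ay": 0, "az": 0, "jaw": -1}
    - {"x": -0.3, "y": 0.09, "z": -0.45, "ax": 0, "ay": 0, "az": 0, "jaw": -1}
    - {"x": -0.43, "y": 0.12, "z": -0.45, "ax": 0, "ay": 0, "az": 0, "jaw": -1}
    - {"x": -0.5, "y": 0.15, "z": -0.45, "ax": 0, "ay": 0, "az": 0, "jaw": -1}
    - {"x": -0.52, "y": 0.15, "z": -0.45, "ax": 0, "ay": 0, "az": 0, "jaw": -1}

```text
time: 36.9
tool_pos: [551.1, 54.8, 154.5]
tcp_rot: [-3.141, -0.0, 1.837]
contact_force: [0.1, -0.3, -5.3]
grip_width: 53.5
finger_force: 29.9
```

send_rows:
  rows:
    - {"x": -0.05, "y": 0.01, "z": 0, "ax": 0, "ay": 0, "az": 0, "jaw": -1}
    - {"x": -0.15, "y": 0.04, "z": 0, "ax": 0, "ay": 0, "az": 0, "jaw": -1}
    - {"x": -0.28, "y": 0.08, "z": 0, "ax": 0, "ay": 0, "az": 0, "jaw": -1}
    - {"x": -0.41, "y": 0.12, "z": 0, "ax": 0, "ay": 0, "az": 0, "jaw": -1}
    - {"x": -0.52, "y": 0.15, "z": 0, "ax": 0, "ay": 0, "az": 0, "jaw": -1}
    - {"x": -0.56, "y": 0.16, "z": 0.03, "ax": 0, "ay": 0, "az": 0, "jaw": -1}
    - {"x": -0.56, "y": 0.16, "z": 0.1, "ax": 0, "ay": 0, "az": 0, "jaw": -1}
    - {"x": -0.56, "y": 0.16, "z": 0.2, "ax": 0, "ay": 0, "az": 0, "jaw": -1}
    - {"x": -0.56, "y": 0.16, "z": 0.3, "ax": 0, "ay": 0, "az": 0, "jaw": -1}
    - {"x": -0.56, "y": 0.16, "z": 0.35, "ax": 0, "ay": 0, "az": 0, "jaw": -1}

```text
time: 38.15
tool_pos: [610.2, -43.2, 82.7]
tcp_rot: [-3.139, -0.002, 1.839]
contact_force: [-0.2, 0.2, -5.2]
grip_width: 53.3
finger_force: 29.9
```

```bash
python3 -c "
from h import *
plan((612,-46,49,105))"
```

```text
t 38.15 tcp [610.2 -43.2  82.7] [-1.798e+02 -1.000e-01  1.053e+02] w 53.3 ff 29.9 F [-0.2  0.2 -5.2]
-> (612, -46, 49, 105) x -0.016 y 0.006 z 0.168 | az 0.01 (ax -0 ay -0)
```

send_rows:
  rows:
    - {"x": -0.01, "y": 0, "z": 0.03, "ax": 0, "ay": 0, "az": 0, "jaw": -1}
    - {"x": -0.01, "y": 0, "z": 0.06, "ax": 0, "ay": 0, "az": 0, "jaw": -1}
    - {"x": -0.01, "y": 0, "z": 0.09, "ax": 0, "ay": 0, "az": 0, "jaw": -1}
    - {"x": -0.01, "y": 0, "z": 0.12, "ax": 0, "ay": 0, "az": 0, "jaw": -1}
    - {"x": -0.01, "y": 0, "z": 0.14, "ax": 0, "ay": 0, "az": 0, "jaw": -1}
    - {"x": -0.01, "y": 0, "z": 0.15, "ax": 0, "ay": 0, "az": 0, "jaw": -1}
    - {"x": -0.01, "y": 0, "z": 0.15, "ax": 0, "ay": 0, "az": 0, "jaw": -1}
    - {"x": -0.01, "y": 0, "z": 0.15, "ax": 0, "ay": 0, "az": 0, "jaw": -1}
    - {"x": -0.01, "y": 0, "z": 0.15, "ax": 0, "ay": 0, "az": 0, "jaw": -1}
    - {"x": -0.01, "y": 0, "z": 0.15, "ax": 0, "ay": 0, "az": 0, "jaw": -1}

```text
time: 39.4
tool_pos: [612.2, -46.3, 54.8]
tcp_rot: [3.141, 0.0, 1.838]
contact_force: [1.0, -0.7, -4.4]
grip_width: 53.8
finger_force: 29.9
```

send_rows:
  rows:
    - {"x": 0, "y": 0, "z": 0.005, "ax": 0, "ay": 0, "az": 0, "jaw": -1}
    - {"x": 0, "y": 0, "z": 0.01, "ax": 0, "ay": 0, "az": 0, "jaw": -1}
    - {"x": 0, "y": 0, "z": 0.015, "ax": 0, "ay": 0, "az": 0, "jaw": -1}
    - {"x": 0, "y": 0, "z": 0.02, "ax": 0, "ay": 0, "az": 0, "jaw": -1}
    - {"x": 0, "y": 0, "z": 0.025, "ax": 0, "ay": 0, "az": 0, "jaw": -1}
    - {"x": 0, "y": 0, "z": 0.03, "ax": 0, "ay": 0, "az": 0, "jaw": -1}
    - {"x": 0, "y": 0, "z": 0.03, "ax": 0, "ay": 0, "az": 0, "jaw": -1}
    - {"x": 0, "y": 0, "z": 0.03, "ax": 0, "ay": 0, "az": 0, "jaw": -1}
    - {"x": 0, "y": 0, "z": 0.03, "ax": 0, "ay": 0, "az": 0, "jaw": -1}
    - {"x": 0, "y": 0, "z": 0.03, "ax": 0, "ay": 0, "az": 0, "jaw": -1}

```text
time: 40.65
tool_pos: [612.2, -46.3, 48.8]
tcp_rot: [3.142, 0.0, 1.838]
contact_force: [0.6, -0.5, -4.9]
grip_width: 54.1
finger_force: 29.9
```

send_rows:
  rows:
    - {"x": 0, "y": 0, "z": 0.002, "ax": 0, "ay": 0, "az": 0, "jaw": -1}
    - {"x": 0, "y": 0, "z": 0.004, "ax": 0, "ay": 0, "az": 0, "jaw": -1}
    - {"x": 0, "y": 0, "z": 0.006, "ax": 0, "ay": 0, "az": 0, "jaw": -1}
    - {"x": 0, "y": 0, "z": 0.008, "ax": 0, "ay": 0, "az": 0, "jaw": -1}
    - {"x": 0, "y": 0, "z": 0.008, "ax": 0, "ay": 0, "az": 0, "jaw": -1}
    - {"x": 0, "y": 0, "z": 0.008, "ax": 0, "ay": 0, "az": 0, "jaw": -1}
    - {"x": 0, "y": 0, "z": 0.008, "ax": 0, "ay": 0, "az": 0, "jaw": -1}
    - {"x": 0, "y": 0, "z": 0.008, "ax": 0, "ay": 0, "az": 0, "jaw": -1}
    - {"x": 0, "y": 0, "z": 0.008, "ax": 0, "ay": 0, "az": 0, "jaw": -1}
    - {"x": 0, "y": 0, "z": 0.008, "ax": 0, "ay": 0, "az": 0, "jaw": -1}

```text
time: 41.9
tool_pos: [612.3, -46.4, 48.4]
tcp_rot: [3.141, 0.001, 1.838]
contact_force: [-3.2, 1.0, 6.6]
grip_width: 53.8
finger_force: 29.9
```

Contact is at 48.4, so I'll release and rise.

send_rows:
  rows:
    - {"x": 0, "y": 0, "z": -0.003, "ax": 0, "ay": 0, "az": 0, "jaw": -1}
    - {"x": 0, "y": 0, "z": -0.003, "ax": 0, "ay": 0, "az": 0, "jaw": 0.4}
    - {"x": 0, "y": 0, "z": -0.003, "ax": 0, "ay": 0, "az": 0, "jaw": 1}
    - {"x": 0, "y": 0, "z": -0.003, "ax": 0, "ay": 0, "az": 0, "jaw": 1}
    - {"x": 0, "y": 0, "z": -0.003, "ax": 0, "ay": 0, "az": 0, "jaw": 1}
    - {"x": 0, "y": 0, "z": -0.003, "ax": 0, "ay": 0, "az": 0, "jaw": 1}
    - {"x": 0, "y": 0, "z": -0.1, "ax": 0, "ay": 0, "az": 0, "jaw": 1}
    - {"x": 0, "y": 0, "z": -0.3, "ax": 0, "ay": 0, "az": 0, "jaw": 1}
    - {"x": 0, "y": 0, "z": -0.5, "ax": 0, "ay": 0, "az": 0, "jaw": 1}
    - {"x": 0, "y": 0, "z": -0.7, "ax": 0, "ay": 0, "az": 0, "jaw": 1}

```text
time: 43.15
tool_pos: [612.0, -46.3, 188.4]
tcp_rot: [3.142, 0.0, 1.838]
contact_force: [0.9, 0.6, -1.3]
grip_width: 92.0
finger_force: 0.0
```

```bash
python3 -c "
from h import *
p,X=cloud('side'); save('s6',p[100:400,180:500].repeat(2,0).repeat(2,1)[:600])
chunks('side')
plan((550,-190,188,128.7),(493,-304.5,188,128.7),(493,-304.5,70,128.7))"
```

```text
side chunk? 418 [431.  23.] [  955.9 -1976. ] [479.8  59.9] -0.8 z 28.1
side chunk? 158 [316. 223.] [604.2 -32.9] [53.1 27.8] 32.6 z 24.0
side chunk? 341 [186. 297.] [717.2 310.4] [60.  33.1] 45.4 z 30.1
side chunk? 497 [211. 376.] [549.4 439.4] [56.5 25.6] -77.4 z 37.2
side chunk? 329 [356. 387.] [326.7 347.4] [68.  29.5] 23.9 z 33.4
t 43.25 tcp [614.5 -46.7 192.4] [179.5   0.2 105.3] w 91.9 ff 0.0 F [ 0.2 -0.6  0.3]
-> (550, -190, 188, 128.7) x -0.606 y -0.5 z 0.02 | az -0.39 (ax 0.01 ay 0.01) 
-> (493, -304.5, 188, 128.7) x -0.269 y -0.581 z 0 | az -0 (ax -0 ay -0) 
-> (493, -304.5, 70, 128.7) x -0.002 y 0.002 z 0.59 | az -0 (ax -0 ay -0)
```

View pics/s6.png

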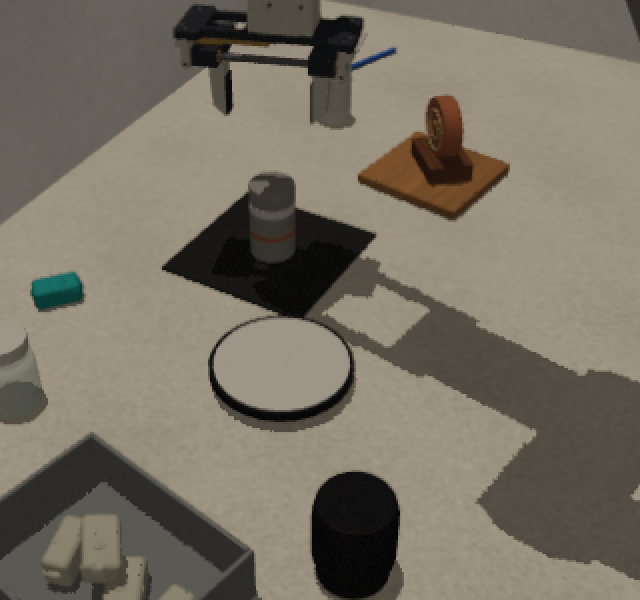

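The core stands upright on the mat at crop (272,217) and the turntable (283,365) is empty. On to the ammonite.

send_rows:
  rows:
    - {"x": -0.6, "y": -0.5, "z": 0, "ax": 0, "ay": 0, "az": -0.39, "jaw": 0.3}
    - {"x": -0.6, "y": -0.5, "z": 0, "ax": 0, "ay": 0, "az": -0.39, "jaw": 0.3}
    - {"x": -0.6, "y": -0.5, "z": 0, "ax": 0, "ay": 0, "az": -0.39, "jaw": 0.3}
    - {"x": -0.6, "y": -0.5, "z": 0, "ax": 0, "ay": 0, "az": -0.39, "jaw": 0.3}
    - {"x": -0.6, "y": -0.5, "z": 0, "ax": 0, "ay": 0, "az": -0.39, "jaw": 0.3}
    - {"x": -0.6, "y": -0.5, "z": 0, "ax": 0, "ay": 0, "az": -0.39, "jaw": 0.3}
    - {"x": -0.6, "y": -0.5, "z": 0, "ax": 0, "ay": 0, "az": -0.39, "jaw": 0.3}
    - {"x": -0.6, "y": -0.5, "z": 0, "ax": 0, "ay": 0, "az": -0.39, "jaw": 0.3}
    - {"x": -0.6, "y": -0.5, "z": 0, "ax": 0, "ay": 0, "az": -0.39, "jaw": 0.3}
    - {"x": -0.6, "y": -0.5, "z": 0, "ax": 0, "ay": 0, "az": -0.39, "jaw": 0.3}

```text
time: 44.5
tool_pos: [547.4, -188.4, 187.1]
tcp_rot: [-3.142, 0.0, 2.246]
contact_force: [-0.2, -0.2, 0.5]
grip_width: 59.9
finger_force: 0.0
```

send_rows:
  rows:
    - {"x": -0.27, "y": -0.58, "z": 0, "ax": 0, "ay": 0, "az": 0, "jaw": 0.3}
    - {"x": -0.27, "y": -0.58, "z": 0, "ax": 0, "ay": 0, "az": 0, "jaw": 0.3}
    - {"x": -0.27, "y": -0.58, "z": 0, "ax": 0, "ay": 0, "az": 0, "jaw": 0.3}
    - {"x": -0.27, "y": -0.58, "z": 0, "ax": 0, "ay": 0, "az": 0, "jaw": 0.3}
    - {"x": -0.27, "y": -0.58, "z": 0, "ax": 0, "ay": 0, "az": 0, "jaw": 0.3}
    - {"x": -0.27, "y": -0.58, "z": 0, "ax": 0, "ay": 0, "az": 0, "jaw": 0.3}
    - {"x": -0.27, "y": -0.58, "z": 0, "ax": 0, "ay": 0, "az": 0, "jaw": 0.3}
    - {"x": -0.27, "y": -0.58, "z": 0, "ax": 0, "ay": 0, "az": 0, "jaw": 0.3}
    - {"x": -0.27, "y": -0.58, "z": 0, "ax": 0, "ay": 0, "az": 0, "jaw": 0.3}
    - {"x": -0.27, "y": -0.58, "z": 0, "ax": 0, "ay": 0, "az": 0, "jaw": 0.3}

```text
time: 45.75
tool_pos: [490.5, -303.1, 187.1]
tcp_rot: [-3.142, 0.0, 2.246]
contact_force: [-0.2, 0.4, -0.2]
grip_width: 59.3
finger_force: 0.0
```

```bash
python3 -c "
from h import *
for n,u,v in (('top',474,272),('side',400,165)):
    p,X=cloud(n)
    for lo,hi in((30,48),(60,130)):
        m=box(X,493,-304,60,lo,hi); print(n,m.sum(),rect(X[m]) if m.sum()>5 else '')
plan((493,-303.5,70,128.8))"
```

```text
top 349 (array([ 505.5, -288.8]), array([84.8, 36.3]), -36.0)
top 179 (array([ 499.5, -293.1]), array([70.6, 14.4]), -38.5)
side 312 (array([ 493.4, -300.8]), array([90.4, 59.1]), -51.0)
side 433 (array([ 493.6, -299.1]), array([79.3, 29.9]), -51.0)
t 45.85 tcp [ 490.5 -303.1  187.1] [-180.     0.   128.7] w 59.8 ff 0.0 F [-0.2  0.4 -0.3]
-> (493, -303.5, 70, 128.8) x -0.009 y 0.009 z 0.586 | az -0 (ax -0 ay 0)
```

send_rows:
  rows:
    - {"x": -0.005, "y": 0.012, "z": 0.1, "ax": 0, "ay": 0, "az": 0, "jaw": 0.3}
    - {"x": -0.005, "y": 0.012, "z": 0.2, "ax": 0, "ay": 0, "az": 0, "jaw": 0.3}
    - {"x": -0.005, "y": 0.012, "z": 0.3, "ax": 0, "ay": 0, "az": 0, "jaw": 0.3}
    - {"x": -0.005, "y": 0.012, "z": 0.4, "ax": 0, "ay": 0, "az": 0, "jaw": 0.3}
    - {"x": -0.005, "y": 0.012, "z": 0.5, "ax": 0, "ay": 0, "az": 0, "jaw": 0.3}
    - {"x": -0.005, "y": 0.012, "z": 0.55, "ax": 0, "ay": 0, "az": 0, "jaw": 0.3}
    - {"x": -0.005, "y": 0.012, "z": 0.575, "ax": 0, "ay": 0, "az": 0, "jaw": 0.3}
    - {"x": -0.005, "y": 0.012, "z": 0.575, "ax": 0, "ay": 0, "az": 0, "jaw": 0.3}
    - {"x": -0.005, "y": 0.012, "z": 0.575, "ax": 0, "ay": 0, "az": 0, "jaw": 0.1}
    - {"x": -0.005, "y": 0.012, "z": 0.575, "ax": 0, "ay": 0, "az": 0, "jaw": -0.1}

```text
time: 47.1
tool_pos: [493.3, -302.6, 72.7]
tcp_rot: [3.141, 0.001, 2.246]
contact_force: [-0.3, 0.7, -0.7]
grip_width: 45.1
finger_force: 0.0
```

send_rows:
  rows:
    - {"x": 0, "y": 0, "z": 0, "ax": 0, "ay": 0, "az": 0, "jaw": -0.25}
    - {"x": 0, "y": 0, "z": 0, "ax": 0, "ay": 0, "az": 0, "jaw": -0.35}
    - {"x": 0, "y": 0, "z": 0, "ax": 0, "ay": 0, "az": 0, "jaw": -0.4}
    - {"x": 0, "y": 0, "z": 0, "ax": 0, "ay": 0, "az": 0, "jaw": -0.45}
    - {"x": 0, "y": 0, "z": 0, "ax": 0, "ay": 0, "az": 0, "jaw": -0.5}
    - {"x": 0, "y": 0, "z": 0, "ax": 0, "ay": 0, "az": 0, "jaw": -1}
    - {"x": 0, "y": 0, "z": 0, "ax": 0, "ay": 0, "az": 0, "jaw": -1}
    - {"x": 0, "y": 0, "z": 0, "ax": 0, "ay": 0, "az": 0, "jaw": -1}
    - {"x": 0, "y": 0, "z": 0, "ax": 0, "ay": 0, "az": 0, "jaw": -1}
    - {"x": 0, "y": 0, "z": 0, "ax": 0, "ay": 0, "az": 0, "jaw": -1}

```text
time: 48.35
tool_pos: [493.1, -302.3, 72.1]
tcp_rot: [3.142, 0.0, 2.246]
contact_force: [1.5, 0.6, -0.2]
grip_width: 25.9
finger_force: 30.0
```

```bash
python3 -c "
from h import *
plan((493,-303,190,128.7),(470,-150,190,128.7),(465,0,190,128.7),(499.5,142,190,128.7))"
```

```text
t 48.35 tcp [ 493.1 -302.3   72.1] [180.    0.  128.7] w 25.9 ff 30.0 F [ 1.5  0.6 -0.2]
-> (493, -303, 190, 128.7) x -0.002 y -0.002 z -0.589 | az -0 (ax 0 ay 0) 
-> (470, -150, 190, 128.7) x 0.669 y 0.388 z -0 | az -0 (ax 0 ay 0) 
-> (465, 0, 190, 128.7) x 0.601 y 0.449 z -0 | az -0 (ax 0 ay 0) 
-> (499.5, 142, 190, 128.7) x 0.446 y 0.579 z -0 | az -0 (ax 0 ay 0)
```

send_rows:
  rows:
    - {"x": 0, "y": 0, "z": -0.03, "ax": 0, "ay": 0, "az": 0, "jaw": -1}
    - {"x": 0, "y": 0, "z": -0.1, "ax": 0, "ay": 0, "az": 0, "jaw": -1}
    - {"x": 0, "y": 0, "z": -0.22, "ax": 0, "ay": 0, "az": 0, "jaw": -1}
    - {"x": 0, "y": 0, "z": -0.34, "ax": 0, "ay": 0, "az": 0, "jaw": -1}
    - {"x": 0.05, "y": 0.03, "z": -0.45, "ax": 0, "ay": 0, "az": 0, "jaw": -1}
    - {"x": 0.15, "y": 0.09, "z": -0.53, "ax": 0, "ay": 0, "az": 0, "jaw": -1}
    - {"x": 0.3, "y": 0.18, "z": -0.58, "ax": 0, "ay": 0, "az": 0, "jaw": -1}
    - {"x": 0.45, "y": 0.27, "z": -0.59, "ax": 0, "ay": 0, "az": 0, "jaw": -1}
    - {"x": 0.6, "y": 0.36, "z": -0.59, "ax": 0, "ay": 0, "az": 0, "jaw": -1}
    - {"x": 0.67, "y": 0.39, "z": -0.59, "ax": 0, "ay": 0, "az": 0, "jaw": -1}

```text
time: 49.6
tool_pos: [469.7, -147.6, 190.9]
tcp_rot: [3.141, 0.0, 2.248]
contact_force: [0.7, 0.1, -3.1]
grip_width: 25.5
finger_force: 30.0
```

send_rows:
  rows:
    - {"x": 0.05, "y": 0.03, "z": 0, "ax": 0, "ay": 0, "az": 0, "jaw": -1}
    - {"x": 0.15, "y": 0.1, "z": 0, "ax": 0, "ay": 0, "az": 0, "jaw": -1}
    - {"x": 0.28, "y": 0.2, "z": 0, "ax": 0, "ay": 0, "az": 0, "jaw": -1}
    - {"x": 0.41, "y": 0.3, "z": 0, "ax": 0, "ay": 0, "az": 0, "jaw": -1}
    - {"x": 0.52, "y": 0.39, "z": 0, "ax": 0, "ay": 0, "az": 0, "jaw": -1}
    - {"x": 0.6, "y": 0.45, "z": 0, "ax": 0, "ay": 0, "az": 0, "jaw": -1}
    - {"x": 0.6, "y": 0.45, "z": 0, "ax": 0, "ay": 0, "az": 0, "jaw": -1}
    - {"x": 0.6, "y": 0.45, "z": 0, "ax": 0, "ay": 0, "az": 0, "jaw": -1}
    - {"x": 0.6, "y": 0.45, "z": 0, "ax": 0, "ay": 0, "az": 0, "jaw": -1}
    - {"x": 0.6, "y": 0.45, "z": 0, "ax": 0, "ay": 0, "az": 0, "jaw": -1}

```text
time: 50.85
tool_pos: [465.5, 0.3, 190.1]
tcp_rot: [-3.141, 0.0, 2.245]
contact_force: [-0.5, -0.3, -3.1]
grip_width: 25.8
finger_force: 30.0
```

```bash
python3 -c "
from h import *
for n,a,b,r in (('top',264,265,42),('side',321,283,45)):
    p,X=cloud(n); m=near(X,a,b,r,12,34)&box(X,500,142,85,12,34)&(p.min(-1)>70)
    c=max(cv2.findContours(m.astype(np.uint8),cv2.RETR_EXTERNAL,cv2.CHAIN_APPROX_NONE)[0],key=cv2.contourArea).reshape(-1,2)
    W=world(n,c[:,0],c[:,1],z=22); print(n,m.sum(),cv2.minEnclosingCircle(W[:,:2].astype(np.float32)),rect(W))
    for lo,hi in((80,130),):
        m=box(X,612,-46,60,lo,hi);print('core',rect(X[m]) if m.sum()>20 else '')
plan((499.5,142.7,150,128.7),(499.5,142.7,82,128.7))"
```

```text
top 2970 ((499.6507263183594, 141.38616943359375), 70.05570983886719) (array([501.5, 151.4]), array([139.6, 118.9]), -8.8)
core (array([619.7, -48.6]), array([53.2, 39.4]), 79.8)
side 2475 ((503.4314880371094, 139.94667053222656), 73.34492492675781) (array([505.1, 143.4]), array([145.4, 136. ]), -20.1)
core (array([611.2, -42.9]), array([54.3, 54.2]), 1.6)
t 50.95 tcp [465.4   0.5 190.1] [-180.     0.   128.7] w 25.9 ff 30.0 F [-0.1 -0.4 -3.9]
-> (499.5, 142.7, 150, 128.7) x 0.449 y 0.577 z 0.2 | az -0 (ax -0 ay 0) 
-> (499.5, 142.7, 82, 128.7) x -0 y 0 z 0.34 | az -0 (ax -0 ay 0)
```

send_rows:
  rows:
    - {"x": 0.04, "y": 0.05, "z": 0, "ax": 0, "ay": 0, "az": 0, "jaw": -1}
    - {"x": 0.12, "y": 0.15, "z": 0, "ax": 0, "ay": 0, "az": 0, "jaw": -1}
    - {"x": 0.22, "y": 0.28, "z": 0, "ax": 0, "ay": 0, "az": 0, "jaw": -1}
    - {"x": 0.33, "y": 0.42, "z": 0, "ax": 0, "ay": 0, "az": 0, "jaw": -1}
    - {"x": 0.41, "y": 0.53, "z": 0, "ax": 0, "ay": 0, "az": 0, "jaw": -1}
    - {"x": 0.45, "y": 0.577, "z": 0.03, "ax": 0, "ay": 0, "az": 0, "jaw": -1}
    - {"x": 0.45, "y": 0.577, "z": 0.1, "ax": 0, "ay": 0, "az": 0, "jaw": -1}
    - {"x": 0.45, "y": 0.577, "z": 0.2, "ax": 0, "ay": 0, "az": 0, "jaw": -1}
    - {"x": 0.45, "y": 0.577, "z": 0.3, "ax": 0, "ay": 0, "az": 0, "jaw": -1}
    - {"x": 0.45, "y": 0.577, "z": 0.36, "ax": 0, "ay": 0, "az": 0, "jaw": -1}

```text
time: 52.2
tool_pos: [498.2, 142.2, 116.3]
tcp_rot: [-3.139, -0.001, 2.245]
contact_force: [0.3, -0.3, -4.1]
grip_width: 26.0
finger_force: 30.0
```

send_rows:
  rows:
    - {"x": 0, "y": 0, "z": 0.03, "ax": 0, "ay": 0, "az": 0, "jaw": -1}
    - {"x": 0, "y": 0, "z": 0.06, "ax": 0, "ay": 0, "az": 0, "jaw": -1}
    - {"x": 0, "y": 0, "z": 0.09, "ax": 0, "ay": 0, "az": 0, "jaw": -1}
    - {"x": 0, "y": 0, "z": 0.12, "ax": 0, "ay": 0, "az": 0, "jaw": -1}
    - {"x": 0, "y": 0, "z": 0.15, "ax": 0, "ay": 0, "az": 0, "jaw": -1}
    - {"x": 0, "y": 0, "z": 0.165, "ax": 0, "ay": 0, "az": 0, "jaw": -1}
    - {"x": 0, "y": 0, "z": 0.17, "ax": 0, "ay": 0, "az": 0, "jaw": -1}
    - {"x": 0, "y": 0, "z": 0.17, "ax": 0, "ay": 0, "az": 0, "jaw": -1}
    - {"x": 0, "y": 0, "z": 0.17, "ax": 0, "ay": 0, "az": 0, "jaw": -1}
    - {"x": 0, "y": 0, "z": 0.17, "ax": 0, "ay": 0, "az": 0, "jaw": -1}

```text
time: 53.45
tool_pos: [499.3, 143.3, 84.2]
tcp_rot: [3.141, 0.0, 2.246]
contact_force: [0.4, 0.1, -4.5]
grip_width: 25.9
finger_force: 30.0
```

```bash
python3 -c "
from h import *
plan((499.5,142.5,79.5,128.7))"
```

```text
t 53.45 tcp [499.3 143.3  84.2] [180.    0.  128.7] w 25.9 ff 30.0 F [ 0.4  0.1 -4.5]
-> (499.5, 142.5, 79.5, 128.7) x -0.004 y -0.002 z 0.024 | az -0 (ax 0 ay 0)
```

send_rows:
  rows:
    - {"x": -0.004, "y": -0.002, "z": 0.005, "ax": 0, "ay": 0, "az": 0, "jaw": -1}
    - {"x": -0.004, "y": -0.002, "z": 0.01, "ax": 0, "ay": 0, "az": 0, "jaw": -1}
    - {"x": -0.004, "y": -0.002, "z": 0.015, "ax": 0, "ay": 0, "az": 0, "jaw": -1}
    - {"x": -0.004, "y": -0.002, "z": 0.02, "ax": 0, "ay": 0, "az": 0, "jaw": -1}
    - {"x": -0.004, "y": -0.002, "z": 0.022, "ax": 0, "ay": 0, "az": 0, "jaw": -1}
    - {"x": -0.004, "y": -0.002, "z": 0.024, "ax": 0, "ay": 0, "az": 0, "jaw": -1}
    - {"x": -0.004, "y": -0.002, "z": 0.026, "ax": 0, "ay": 0, "az": 0, "jaw": -1}
    - {"x": -0.004, "y": -0.002, "z": 0.026, "ax": 0, "ay": 0, "az": 0, "jaw": -1}
    - {"x": -0.004, "y": -0.002, "z": 0.026, "ax": 0, "ay": 0, "az": 0, "jaw": -1}
    - {"x": -0.004, "y": -0.002, "z": 0.026, "ax": 0, "ay": 0, "az": 0, "jaw": -1}

```text
time: 54.7
tool_pos: [499.4, 142.4, 79.1]
tcp_rot: [3.141, 0.0, 2.246]
contact_force: [-1.7, -0.8, 1.4]
grip_width: 25.6
finger_force: 30.0
```

Contact is light, so release to about 60 mm and rise.

send_rows:
  rows:
    - {"x": 0, "y": 0, "z": 0, "ax": 0, "ay": 0, "az": 0, "jaw": -0.3}
    - {"x": 0, "y": 0, "z": 0, "ax": 0, "ay": 0, "az": 0, "jaw": 0}
    - {"x": 0, "y": 0, "z": 0, "ax": 0, "ay": 0, "az": 0, "jaw": 0.3}
    - {"x": 0, "y": 0, "z": 0, "ax": 0, "ay": 0, "az": 0, "jaw": 0.3}
    - {"x": 0, "y": 0, "z": 0, "ax": 0, "ay": 0, "az": 0, "jaw": 0.3}
    - {"x": 0, "y": 0, "z": 0, "ax": 0, "ay": 0, "az": 0, "jaw": 0.3}
    - {"x": 0, "y": 0, "z": -0.1, "ax": 0, "ay": 0, "az": 0, "jaw": 0.3}
    - {"x": 0, "y": 0, "z": -0.3, "ax": 0, "ay": 0, "az": 0, "jaw": 0.3}
    - {"x": 0, "y": 0, "z": -0.5, "ax": 0, "ay": 0, "az": 0, "jaw": 0.3}
    - {"x": 0, "y": 0, "z": -0.55, "ax": 0, "ay": 0, "az": 0, "jaw": 0.3}

```text
time: 55.95
tool_pos: [500.6, 142.6, 191.4]
tcp_rot: [3.137, 0.003, 2.246]
contact_force: [0.2, 0.7, -0.5]
grip_width: 59.4
finger_force: 0.0
```

```bash
python3 -c "
from h import *
plan((572,25,190,128.7),(612,-46,190,128.7),(612,-46,48,128.7))"
```

```text
t 55.95 tcp [500.6 142.6 191.4] [1.798e+02 1.000e-01 1.287e+02] w 59.4 ff 0.0 F [ 0.2  0.7 -0.5]
-> (572, 25, 190, 128.7) x -0.682 y -0.089 z 0.009 | az -0 (ax 0 ay 0) 
-> (612, -46, 190, 128.7) x -0.402 y -0.066 z 0 | az -0 (ax 0 ay 0) 
-> (612, -46, 48, 128.7) x 0.002 y -0.003 z 0.71 | az -0 (ax 0 ay 0)
```

send_rows:
  rows:
    - {"x": -1, "y": -0.14, "z": 0, "ax": 0, "ay": 0, "az": 0, "jaw": 1}
    - {"x": -1, "y": -0.14, "z": 0, "ax": 0, "ay": 0, "az": 0, "jaw": 1}
    - {"x": -1, "y": -0.14, "z": 0, "ax": 0, "ay": 0, "az": 0, "jaw": 1}
    - {"x": -1, "y": -0.14, "z": 0, "ax": 0, "ay": 0, "az": 0, "jaw": 1}
    - {"x": -1, "y": -0.14, "z": 0, "ax": 0, "ay": 0, "az": 0, "jaw": 1}
    - {"x": -1, "y": -0.14, "z": 0, "ax": 0, "ay": 0, "az": 0, "jaw": 1}
    - {"x": -1, "y": -0.14, "z": 0, "ax": 0, "ay": 0, "az": 0, "jaw": 1}
    - {"x": -1, "y": -0.14, "z": 0, "ax": 0, "ay": 0, "az": 0, "jaw": 1}
    - {"x": -1, "y": -0.14, "z": 0, "ax": 0, "ay": 0, "az": 0, "jaw": 1}
    - {"x": -1, "y": -0.14, "z": 0, "ax": 0, "ay": 0, "az": 0, "jaw": 1}

```text
time: 57.2
tool_pos: [602.5, -31.0, 189.0]
tcp_rot: [3.142, 0.0, 2.246]
contact_force: [-0.7, 0.7, 0.3]
grip_width: 91.4
finger_force: 0.0
```

```bash
python3 -c "
from h import *
p,X=cloud('side'); save('s7',p)
m=box(X,500,142,60,60,140); print('disc side',rect(X[m])); m=box(X,500,142,60,38,54); print('plinth side',rect(X[m]))
m=box(X,612,-46,60,80,110); print('core side',rect(X[m]))
p,X=cloud('top')
m=box(X,500,142,60,38,54); print('plinth top',m.sum(),rect(X[m])); m=box(X,500,142,60,60,140); print('disc top',rect(X[m]));
plan((612,-46,190,128.7),(612,-46,48.5,128.7))"
```

```text
disc side (array([499. , 144.6]), array([75.2, 27.9]), -51.1)
plinth side (array([500.2, 142.1]), array([86.6, 60. ]), -51.5)
core side (array([610.8, -43.5]), array([55.8, 53.8]), -16.4)
plinth top 474 (array([499.8, 139.1]), array([83.9, 60.7]), -51.3)
disc top (array([499.1, 138.5]), array([80.1, 28.5]), -50.7)
t 57.3 tcp [602.5 -31.1 188.9] [-180.     0.   128.7] w 91.5 ff 0.0 F [ 0.1 -0.3 -0.1]
-> (612, -46, 190, 128.7) x -0.088 y -0.01 z -0.005 | az -0 (ax -0 ay 0) 
-> (612, -46, 48.5, 128.7) x 0 y 0.001 z 0.707 | az -0 (ax -0 ay 0)
```

View pics/s7.png

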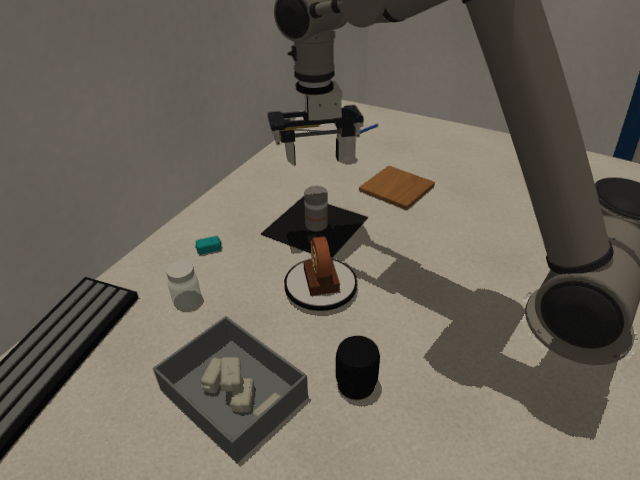

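The ammonite stands upright, centred on the turntable at (321,275), and the core is upright on the mat at (316,210). Now I'll grip the core.

send_rows:
  rows:
    - {"x": -0.088, "y": -0.01, "z": 0, "ax": 0, "ay": 0, "az": 0, "jaw": 1}
    - {"x": -0.088, "y": -0.01, "z": 0, "ax": 0, "ay": 0, "az": 0, "jaw": 1}
    - {"x": -0.088, "y": -0.01, "z": 0.1, "ax": 0, "ay": 0, "az": 0, "jaw": 1}
    - {"x": -0.088, "y": -0.01, "z": 0.25, "ax": 0, "ay": 0, "az": 0, "jaw": 1}
    - {"x": -0.088, "y": -0.01, "z": 0.4, "ax": 0, "ay": 0, "az": 0, "jaw": 1}
    - {"x": -0.088, "y": -0.01, "z": 0.53, "ax": 0, "ay": 0, "az": 0, "jaw": 1}
    - {"x": -0.088, "y": -0.01, "z": 0.63, "ax": 0, "ay": 0, "az": 0, "jaw": 1}
    - {"x": -0.088, "y": -0.01, "z": 0.69, "ax": 0, "ay": 0, "az": 0, "jaw": 1}
    - {"x": -0.088, "y": -0.01, "z": 0.7, "ax": 0, "ay": 0, "az": 0, "jaw": 1}
    - {"x": -0.088, "y": -0.01, "z": 0.7, "ax": 0, "ay": 0, "az": 0, "jaw": 1}

```text
time: 58.55
tool_pos: [612.5, -46.3, 49.5]
tcp_rot: [3.141, 0.001, 2.246]
contact_force: [0.0, -0.4, -0.3]
grip_width: 91.9
finger_force: 0.0
```

send_rows:
  rows:
    - {"x": 0, "y": 0, "z": 0, "ax": 0, "ay": 0, "az": 0, "jaw": 0.6}
    - {"x": 0, "y": 0, "z": 0, "ax": 0, "ay": 0, "az": 0, "jaw": 0.35}
    - {"x": 0, "y": 0, "z": 0, "ax": 0, "ay": 0, "az": 0, "jaw": 0.25}
    - {"x": 0, "y": 0, "z": 0, "ax": 0, "ay": 0, "az": 0, "jaw": 0.15}
    - {"x": 0, "y": 0, "z": 0, "ax": 0, "ay": 0, "az": 0, "jaw": 0.05}
    - {"x": 0, "y": 0, "z": 0, "ax": 0, "ay": 0, "az": 0, "jaw": -1}
    - {"x": 0, "y": 0, "z": 0, "ax": 0, "ay": 0, "az": 0, "jaw": -1}
    - {"x": 0, "y": 0, "z": 0, "ax": 0, "ay": 0, "az": 0, "jaw": -1}
    - {"x": 0, "y": 0, "z": 0, "ax": 0, "ay": 0, "az": 0, "jaw": -1}
    - {"x": 0, "y": 0, "z": 0, "ax": 0, "ay": 0, "az": 0, "jaw": -1}

```text
time: 59.8
tool_pos: [612.2, -46.1, 49.0]
tcp_rot: [3.141, 0.0, 2.246]
contact_force: [1.5, 1.1, 1.4]
grip_width: 53.7
finger_force: 30.0
```

```bash
python3 -c "
from h import *
plan((612,-46,140,128.7),(560,-170,140,128.7),(498.7,-294.3,140,128.7))"
```

```text
t 59.8 tcp [612.2 -46.1  49. ] [180.    0.  128.7] w 53.7 ff 30.0 F [1.5 1.1 1.4]
-> (612, -46, 140, 128.7) x 0.001 y -0 z -0.455 | az -0 (ax 0 ay 0) 
-> (560, -170, 140, 128.7) x -0.321 y -0.591 z 0 | az -0 (ax 0 ay 0) 
-> (498.7, -294.3, 140, 128.7) x -0.294 y -0.628 z -0 | az -0 (ax 0 ay 0)
```

send_rows:
  rows:
    - {"x": 0, "y": 0, "z": -0.03, "ax": 0, "ay": 0, "az": 0, "jaw": -1}
    - {"x": 0, "y": 0, "z": -0.1, "ax": 0, "ay": 0, "az": 0, "jaw": -1}
    - {"x": 0, "y": 0, "z": -0.22, "ax": 0, "ay": 0, "az": 0, "jaw": -1}
    - {"x": 0, "y": 0, "z": -0.34, "ax": 0, "ay": 0, "az": 0, "jaw": -1}
    - {"x": -0.02, "y": -0.05, "z": -0.42, "ax": 0, "ay": 0, "az": 0, "jaw": -1}
    - {"x": -0.08, "y": -0.15, "z": -0.45, "ax": 0, "ay": 0, "az": 0, "jaw": -1}
    - {"x": -0.16, "y": -0.29, "z": -0.45, "ax": 0, "ay": 0, "az": 0, "jaw": -1}
    - {"x": -0.24, "y": -0.43, "z": -0.45, "ax": 0, "ay": 0, "az": 0, "jaw": -1}
    - {"x": -0.3, "y": -0.55, "z": -0.45, "ax": 0, "ay": 0, "az": 0, "jaw": -1}
    - {"x": -0.32, "y": -0.59, "z": -0.45, "ax": 0, "ay": 0, "az": 0, "jaw": -1}

```text
time: 61.05
tool_pos: [558.6, -171.7, 139.0]
tcp_rot: [-3.141, -0.001, 2.244]
contact_force: [-0.9, 1.0, -5.3]
grip_width: 53.6
finger_force: 30.0
```

send_rows:
  rows:
    - {"x": -0.03, "y": -0.05, "z": 0, "ax": 0, "ay": 0, "az": 0, "jaw": -1}
    - {"x": -0.08, "y": -0.16, "z": 0, "ax": 0, "ay": 0, "az": 0, "jaw": -1}
    - {"x": -0.14, "y": -0.3, "z": 0, "ax": 0, "ay": 0, "az": 0, "jaw": -1}
    - {"x": -0.21, "y": -0.45, "z": 0, "ax": 0, "ay": 0, "az": 0, "jaw": -1}
    - {"x": -0.27, "y": -0.58, "z": 0, "ax": 0, "ay": 0, "az": 0, "jaw": -1}
    - {"x": -0.295, "y": -0.63, "z": 0.03, "ax": 0, "ay": 0, "az": 0, "jaw": -1}
    - {"x": -0.295, "y": -0.63, "z": 0.1, "ax": 0, "ay": 0, "az": 0, "jaw": -1}
    - {"x": -0.295, "y": -0.63, "z": 0.18, "ax": 0, "ay": 0, "az": 0, "jaw": -1}
    - {"x": -0.295, "y": -0.63, "z": 0.23, "ax": 0, "ay": 0, "az": 0, "jaw": -1}
    - {"x": -0.295, "y": -0.63, "z": 0.25, "ax": 0, "ay": 0, "az": 0, "jaw": -1}

```text
time: 62.3
tool_pos: [498.4, -293.8, 87.7]
tcp_rot: [-3.141, -0.002, 2.247]
contact_force: [0.1, -0.2, -4.3]
grip_width: 53.5
finger_force: 30.0
```

```bash
python3 -c "
from h import *
p,X=cloud('side'); hsv=cv2.cvtColor(p,cv2.COLOR_RGB2HSV)
m=np.zeros((480,640),bool); m[150:220,345:450]=1; m&=(hsv[...,1]>100)
c=np.argwhere(m)[:,::-1]; print('rest side',rect(world('side',c[:,0],c[:,1],z=15)))
plan((498.7,-294.3,64,128.7))"
```

```text
rest side (array([ 495.2, -300.2]), array([188.9, 155.9]), 79.2)
t 62.35 tcp [ 498.3 -294.    87.8] [-1.800e+02 -1.000e-01  1.287e+02] w 53.6 ff 30.0 F [-0.5 -0.4 -5.7]
-> (498.7, -294.3, 64, 128.7) x -0.003 y 0 z 0.119 | az 0 (ax -0 ay -0)
```

send_rows:
  rows:
    - {"x": 0, "y": 0, "z": 0.03, "ax": 0, "ay": 0, "az": 0, "jaw": -1}
    - {"x": 0, "y": 0, "z": 0.06, "ax": 0, "ay": 0, "az": 0, "jaw": -1}
    - {"x": 0, "y": 0, "z": 0.08, "ax": 0, "ay": 0, "az": 0, "jaw": -1}
    - {"x": 0, "y": 0, "z": 0.1, "ax": 0, "ay": 0, "az": 0, "jaw": -1}
    - {"x": 0, "y": 0, "z": 0.11, "ax": 0, "ay": 0, "az": 0, "jaw": -1}
    - {"x": 0, "y": 0, "z": 0.12, "ax": 0, "ay": 0, "az": 0, "jaw": -1}
    - {"x": 0, "y": 0, "z": 0.12, "ax": 0, "ay": 0, "az": 0, "jaw": -1}
    - {"x": 0, "y": 0, "z": 0.12, "ax": 0, "ay": 0, "az": 0, "jaw": -1}
    - {"x": 0, "y": 0, "z": 0.12, "ax": 0, "ay": 0, "az": 0, "jaw": -1}
    - {"x": 0, "y": 0, "z": 0.12, "ax": 0, "ay": 0, "az": 0, "jaw": -1}

```text
time: 63.6
tool_pos: [498.5, -294.7, 65.0]
tcp_rot: [3.142, 0.0, 2.246]
contact_force: [-0.3, 0.0, -5.1]
grip_width: 53.4
finger_force: 30.0
```

send_rows:
  rows:
    - {"x": 0, "y": 0, "z": 0.005, "ax": 0, "ay": 0, "az": 0, "jaw": -1}
    - {"x": 0, "y": 0, "z": 0.01, "ax": 0, "ay": 0, "az": 0, "jaw": -1}
    - {"x": 0, "y": 0, "z": 0.015, "ax": 0, "ay": 0, "az": 0, "jaw": -1}
    - {"x": 0, "y": 0, "z": 0.02, "ax": 0, "ay": 0, "az": 0, "jaw": -1}
    - {"x": 0, "y": 0, "z": 0.025, "ax": 0, "ay": 0, "az": 0, "jaw": -1}
    - {"x": 0, "y": 0, "z": 0.028, "ax": 0, "ay": 0, "az": 0, "jaw": -1}
    - {"x": 0, "y": 0, "z": 0.03, "ax": 0, "ay": 0, "az": 0, "jaw": -1}
    - {"x": 0, "y": 0, "z": 0.032, "ax": 0, "ay": 0, "az": 0, "jaw": -1}
    - {"x": 0, "y": 0, "z": 0.032, "ax": 0, "ay": 0, "az": 0, "jaw": -1}
    - {"x": 0, "y": 0, "z": 0.032, "ax": 0, "ay": 0, "az": 0, "jaw": -1}

```text
time: 64.85
tool_pos: [498.5, -294.8, 59.0]
tcp_rot: [3.142, 0.0, 2.246]
contact_force: [-2.1, 1.9, 2.8]
grip_width: 53.7
finger_force: 30.0
```

Contact; release and rise, then move clear so I can check.

send_rows:
  rows:
    - {"x": 0, "y": 0, "z": 0, "ax": 0, "ay": 0, "az": 0, "jaw": 0.4}
    - {"x": 0, "y": 0, "z": 0, "ax": 0, "ay": 0, "az": 0, "jaw": 1}
    - {"x": 0, "y": 0, "z": 0, "ax": 0, "ay": 0, "az": 0, "jaw": 1}
    - {"x": 0, "y": 0, "z": 0, "ax": 0, "ay": 0, "az": 0, "jaw": 1}
    - {"x": 0, "y": 0, "z": 0, "ax": 0, "ay": 0, "az": 0, "jaw": 1}
    - {"x": 0, "y": 0, "z": 0, "ax": 0, "ay": 0, "az": 0, "jaw": 1}
    - {"x": 0, "y": 0, "z": -0.1, "ax": 0, "ay": 0, "az": 0, "jaw": 1}
    - {"x": 0, "y": 0, "z": -0.3, "ax": 0, "ay": 0, "az": 0, "jaw": 1}
    - {"x": 0, "y": 0, "z": -0.5, "ax": 0, "ay": 0, "az": 0, "jaw": 1}
    - {"x": 0, "y": 0, "z": -0.7, "ax": 0, "ay": 0, "az": 0, "jaw": 1}

```text
time: 66.1
tool_pos: [498.3, -294.6, 199.8]
tcp_rot: [-3.142, 0.0, 2.246]
contact_force: [0.3, -0.8, -0.2]
grip_width: 91.8
finger_force: 0.0
```

send_rows:
  rows:
    - {"x": 0.8, "y": 0.6, "z": 0, "ax": 0, "ay": 0, "az": 0, "jaw": 1}
    - {"x": 0.8, "y": 0.6, "z": 0, "ax": 0, "ay": 0, "az": 0, "jaw": 1}
    - {"x": 0.8, "y": 0.6, "z": 0, "ax": 0, "ay": 0, "az": 0, "jaw": 1}
    - {"x": 0.8, "y": 0.6, "z": 0, "ax": 0, "ay": 0, "az": 0, "jaw": 1}
    - {"x": 0.8, "y": 0.6, "z": 0, "ax": 0, "ay": 0, "az": 0, "jaw": 1}
    - {"x": 0.8, "y": 0.6, "z": 0, "ax": 0, "ay": 0, "az": 0, "jaw": 1}
    - {"x": 0.8, "y": 0.6, "z": 0, "ax": 0, "ay": 0, "az": 0, "jaw": 1}
    - {"x": 0.8, "y": 0.6, "z": 0, "ax": 0, "ay": 0, "az": 0, "jaw": 1}
    - {"x": 0.8, "y": 0.6, "z": 0, "ax": 0, "ay": 0, "az": 0, "jaw": 1}
    - {"x": 0.8, "y": 0.6, "z": 0, "ax": 0, "ay": 0, "az": 0, "jaw": 1}

```text
time: 67.35
tool_pos: [492.0, -95.0, 198.5]
tcp_rot: [-3.141, 0.0, 2.246]
contact_force: [0.4, -0.0, 0.1]
grip_width: 91.8
finger_force: 0.0
```

```bash
python3 -c "
from h import *
p,X=cloud('side'); save('s8',p)
m=box(X,498,-295,60,85,125); print('core side',rect(X[m]))
p,X=cloud('top'); save('t8',p)
m=box(X,498,-295,60,85,125); print('core top',m.sum(),rect(X[m]) if m.sum()>9 else '')
plan()"
```

```text
core side (array([ 495.2, -287.4]), array([52.7, 48.9]), 35.1)
core top 646 (array([ 497.1, -295.7]), array([53.6, 53.3]), 43.5)
t 67.45 tcp [492.1 -94.8 198.5] [-180.     0.   128.7] w 91.9 ff 0.0 F [-0.2 -0.3  0. ]
```

View pics/t8.png

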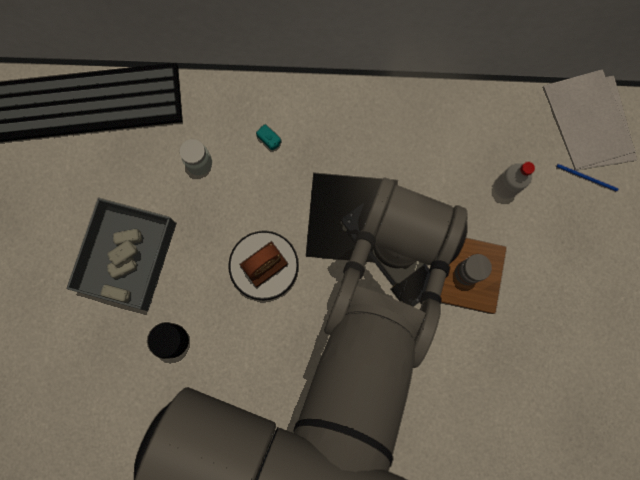

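View pics/s8.png

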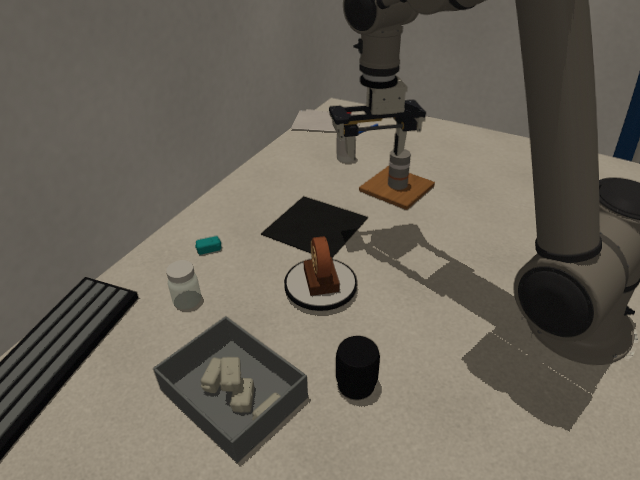

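Four chunks are in the tub (115–130, 236–293). The ammonite stands upright on the turntable (264,264), and the core is upright on the rest (474,268), within about 2 mm of centre. The mat and bench are clear, and the bystanders and the turquoise block haven't moved. Handing in.

```bash
python3 -c "
from plant import bot
print(bot.close_job())"
```

```text
the job is handed in; nothing more can be done
None
```

The job is handed in at about 67 s, with no verdict returned: all four loose chunks are in the tub, the ammonite stands upright on the turntable and the core on the wooden rest, each within about 2–3 mm of centre by camera, and the lens, jar, bottle and turquoise block were left alone.

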